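# Shut the slide drawer, pull the camera boom out to its marker and hold it

## Robot

A 6-joint arm with a two-finger parallel gripper is mounted at the origin on the work surface. World frame = base frame: x ahead of the robot, y to its left, z up, the work surface at z = 0. Lengths are in mm, angles in rad, forces in N, time in s.
With the tool pointing down it reaches from about 275 to 1000 mm from the base axis. Payload 8.4 kg.
Tool frame: the origin (TCP) lies on the centre line of the jaws, within the pads' length; the fingertips stand 22 mm ahead of it and the grasp point (between the pads) lies 3 mm ahead of it; z points along the fingers, y is the direction in which the jaws open and shut (so a half turn about z gives the same grasp; the last joint's range is limited). The gripper opens to 85 mm and grips with 20 to 120 N. Pads are 22 mm wide; open, the fingers measure 114 mm over their backs; the gripper's body (76 mm by 85 mm) begins 54 mm behind the grasp point. The pads swing forward as they close: fully open they stand 13 mm farther back than shut.
Start: joints at [1.21, 0.353, 1.633, -0, 1.155, -0.002], TCP at [219.468, 585.202, 227.281] pointing down, gripper open.
Joint ranges: [-2.63, 2.63], [-0.92, 2.1], [0.06, 2.66], [-1.3, 4.44], [0, 2.69], [-3.02, 3.02]. Speed limits (rad/s): [2.22, 2.22, 2.79, 3.14, 3.14, 3.14].

## Interface

Orientations are given as [roll, pitch, yaw] about the fixed x, y, z axes, in that order (R = Rz(yaw) Ry(pitch) Rx(roll)).
In Python, from rig import r gives the robot as it stands.
- The arm moves only by the tool carry_out, never from a script. Its argument "rows" is text: rows parted by semicolons, each of 5 numbers parted by spaces: the opening, from 0 (shut) to 1 (fully open), then the shift along the tool's x, y, z in units of 30 mm (1.0 is 30 mm), then the turn about the tool's z in units of 8 degrees (1.0 is 8 degrees). A call has 1 to 12 rows; each row shifts and turns the commanded pose from where the row before left it, along the tool's axes as they then stand; what a row does not reach is not made up. A row lasts 1/8 s, in which the tool goes at most 62.5 mm and 10.7 degrees, less where a joint would pass 70% of its speed; a pose out of reach is approached as far as the arm can. A call is refused whole if a number of a shift passes 1 or a number of a turn 1, either way. A call with a gripper value outside its range is refused whole. The fingers move at their own pace and stop on an object; "newtons" is the grip in N (left out, the last holds). Time passes only in rows, so rows that do not move let the fingers close. It gives the time, the measured TCP pose, the force and the opening at its end, in the units of the state.
- r.sense(): the state, without advancing time (a new reading comes with each control period).
- r.grab_frame(name): name is "scene" or "side" or "wrist"; returns the picture (480x640x3 uint8, blue, green, red); there is no depth.
- r.get_calibration(name): a dict with "intrinsics" (3x3 intrinsics, pixels), "k1" (the pictures are not rectified: a ray, as slopes to the right and down, at radius r is drawn at 1 + k1 r^2 times it, then the intrinsics apply), "position" and "rotation" of the camera in the world. Camera axes: x right, y up, looking along -z (the intrinsics and any distortion apply to the point x, -y, -z); pixel columns grow to the right and rows downward; lengths in mm; the calibration is good to about 2 mm. A picture is of the moment at which its call begins: read the wrist's pose just before it. get_calibration takes no time and is no camera call; for the wrist camera it gives the pose at the moment of the call.
- r.sign_off(): hands the job in, once; it reports no verdict.
The state is a dict: "clock": time; "qpos": joint angles; "qvel": joint speeds; "joint_efforts": joint torques, N m; "eef_pos": TCP position; "tcp_rot": TCP orientation; "contact_force": force on the tool from outside, world axes, zero at the start; "wrist_torque": the same for the moment, N m; "opening": opening from 0.0 (shut) to 1.0 (fully open).
Only numpy, scipy, OpenCV 4.12 (cv2) and the standard library are available. Lean on these libraries where they do the work, as an engineer would, in place of code of your own. Each camera call takes 0.05 s, during which the arm holds its last target.

## Task

The slides are loaded: first push the drawer of the photography stand fully shut. Then squeeze the yellow lock button in the grip on top of the camera to release the boom, draw the boom out until its red pointer stands at the green marker on the scale, and finish still holding it there with the button squeezed in, because a spring takes it home as soon as it is let go. Leave the green marker where it is set and do not disturb the other things on the bench.

Things in the scene. Friction and masses are not known exactly. Their poses are not given: they have to be found in the camera images.
- station: Slide-photography stand, fixed. White light box (180 mm along x, 200 along y, top 85 mm above the bench, window in it); column behind it (+x) with an aluminium boom sleeve over y = 0 (40 mm wide, x +40 to +170 mm, top at 191 mm). Origin: on the bench under the box's centre. x points from drawer front to column, up to 0.35 rad off the world's; z up. Drawer and boom come out along its -x.
- drawer (a joint): Opening of the slide drawer in the front of the light box, m: 0 = shut, 0.10 = fully open; slides along the stand's x. About 1.5 N of friction; stays where it is left. Its grey front is 196 mm wide, 13 to 77 mm above the bench; the loaded slides are fixed in it.
- drawer_pull (a point): Middle of the front face of the drawer's black finger lip (90 mm wide, 10 mm tall, standing out 14 mm from the grey drawer front), 67 mm above the bench. Axes as the stand's: pushing it along +x shuts the drawer.
- boom (a joint): How far the boom is drawn out, m: 0 = home, growing along the stand's -x to the end stop at 0.095; equals the pointer's scale reading. At home it is latched (1 mm of play) until the lock button is in. A spring draws it home with 4 N at 0 rising to 5.5 N at 0.095, friction 1 N; away from home nothing locks it.
- grip (a point): Centre of the upright grip on the boom's camera head, 223 mm above the bench; take it here from above, fingers closing along the stand's y: one on the yellow button (+y side), one on the grey back (-y side). 30 mm across y (24 with the button in), 28 along x. Its top is 34 mm above this point, the black head (36 mm cube) begins 30 mm below it. Moves with the boom; axes as the stand's.
- lock_button (a joint): Travel of the yellow lock button, m: 0 = out (latch closed when the boom is home), 0.006 = fully in; the latch is clear from about 0.004. It moves towards the stand's -y into the grip; 3.5 N to start, 8 N to hold it fully in (a grip of 15 N or more does it).
- button_face (a point): Centre of the yellow button's outer face (20 mm along x, 36 mm tall) on the grip's +y side, 223 mm above the bench.
- pointer (a point): Tip of the red pointer (4 mm wide) that moves with the boom along the scale on top of the sleeve, 199 mm above the bench. At home it stands at the scale's zero, 145 mm behind the stand's origin. Scale lines every 5 mm, longer every 10, longest at 0 and 50.
- marker_line (a point): Middle of the inner edge of the green marker clip (10 mm wide along x) beside the scale. On the mark means that the pointer is beside this point, that is, level with it along the stand's x. Axes as the stand's.
- set_marker (a joint): Scale reading at which the green marker is set, m (its distance along -x from the scale's zero): the value that joint boom shall reach. Held by friction (3 N).
- slide_box: Bystander, not to be disturbed: blue and white slide box (95 x 75 x 35 mm) beside the light box, left. Origin: centre of its underside.
- stain_bottle: Bystander, not to be disturbed: amber dropper bottle (36 mm wide, 85 tall) beside the stand, right. Origin: centre of its underside.
- lens_cap: Bystander, not to be disturbed: black lens cap (48 mm wide, 8 tall) on the light box's top, right of the window. Origin: centre of its underside.
- dishes: Bystander, not to be disturbed: two stacked culture dishes (92 mm wide, 31 tall), left. Origin: centre of its underside.
- beaker: Bystander, not to be disturbed: glass beaker (72 mm wide, 90 tall), right. Origin: centre of its underside.
- forceps: Bystander, not to be disturbed: steel forceps (130 mm long, 8 tall), lying near the robot, left. Origin: centre of its underside.
- tube_rack: Bystander, not to be disturbed: white tube rack (200 x 70 mm, 106 tall), far left. Origin: centre of its underside.
- wash_bottle: Bystander, not to be disturbed: white wash bottle (64 mm wide, 170 tall), far right. Origin: centre of its underside.

How it is judged:
By the outcome, as a careful person would: the job done as asked, in the order asked, and still so for the second after the job is handed in, while the arm keeps its last pose, push and grip.
It also fails if it takes over 51 s, if anything falls off the work surface, if the arm or the gripper's body presses on something with over 40 N, if the wrist force passes 120 N, or if a joint passes its speed limit or range.

## Working session

There is one attempt and no reset: what is moved stays moved. The work goes in short steps, Python scripts to look and compute and a tool call to move; the robot and the scene stay as the last step left them, time stands still between calls to the robot, and variables do not carry over. Pictures are saved under pics/ and viewed, and the job is handed in when it is done.

Besides the shell and the picture viewer there is one more tool, called after "Emit:" by a JSON object that holds its "method" and its "body", one argument or row to a line. carry_out: Moves the arm, as the interface text tells. Its arguments: {"type":"object","properties":{"rows":{"type":"string"},"newtons":{"type":"number"}},"required":["rows"]}

```bash
mkdir -p pics; ls
python3 - <<'E'
from rig import r
import cv2
print(r.sense())
for n in ("scene","side","wrist"):
    c=r.get_calibration(n); print(n,c)
    cv2.imwrite(f"pics/{n}0.png",r.grab_frame(n))
E
```

```text
pics
{'clock': 0.0, 'qpos': array([ 1.20960127e+00,  3.53637111e-01,  1.63416339e+00,  8.85528959e-06,
        1.15521282e+00, -2.38820385e-03]), 'qvel': array([-0.00015017, -0.00035107,  0.00024048, -0.00033264, -0.00057632,
       -0.00169222]), 'joint_efforts': array([-8.33275881e-04, -6.05247545e+01, -3.42065299e+01, -1.24833496e-04,
        9.49390931e-03,  7.51240009e-06]), 'eef_pos': array([219.28603214, 584.73081936, 226.55607042]), 'tcp_rot': array([-3.14017201e+00, -1.14892714e-05,  2.78278221e+00]), 'contact_force': array([-0.33514666,  0.01806066,  1.9244797 ]), 'wrist_torque': array([ 0.01709411, -0.04915135,  0.0184955 ]), 'opening': 1.000794918569574}
scene {'intrinsics': array([[433.34370952,   0.        , 320.5693594 ],
       [  0.        , 433.34370952, 233.40529634],
       [  0.        ,   0.        ,   1.        ]]), 'k1': -0.012953480835839875, 'position': array([1387.63208852,  174.79237925,  989.24210627]), 'rotation': array([0.78654148, 0.01749108, 1.74364866])}
side {'intrinsics': array([[584.70401915,   0.        , 321.42578129],
       [  0.        , 584.70401915, 247.8096699 ],
       [  0.        ,   0.        ,   1.        ]]), 'k1': -0.18997128146344, 'position': array([ 464.41191703, 1118.33048968, 1252.44172645]), 'rotation': array([ 0.78162141,  0.01377146, -3.09685307])}
wrist {'intrinsics': array([[376.02101283,   0.        , 324.13990624],
       [  0.        , 376.02101283, 232.84292831],
       [  0.        ,   0.        ,   1.        ]]), 'k1': -0.0005757984543499626, 'position': array([143.51023737, 613.17372198, 372.53542569]), 'rotation': array([-0.32002289,  0.00159426,  1.21234679])}
```

View pics/scene0.png

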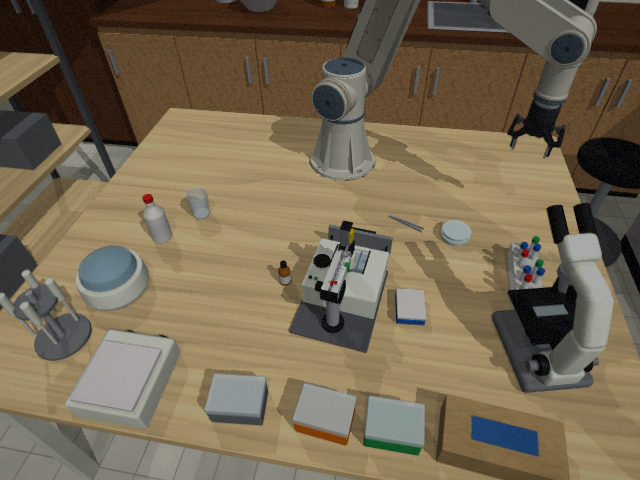

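View pics/side0.png

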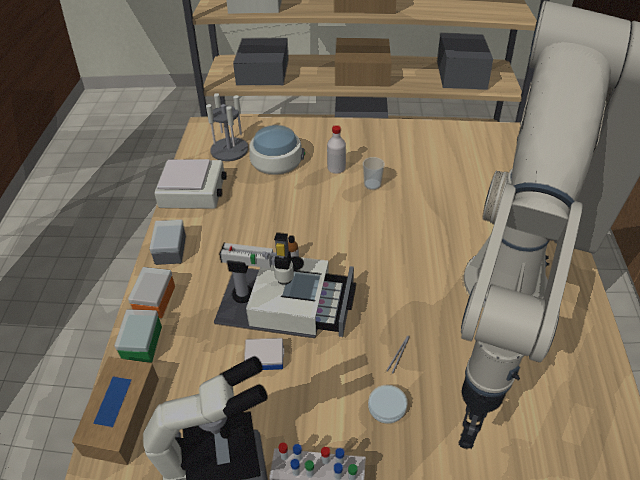

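View pics/wrist0.png

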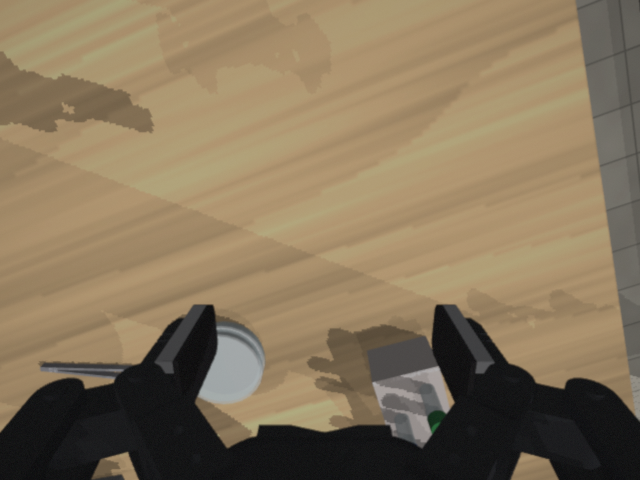

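```bash
cat > h.py <<'E'
import numpy as np, cv2
from scipy.spatial.transform import Rotation as R
def ray(c,u,v):
    K=c["intrinsics"]; d=np.array([(u-K[0,2])/K[0,0],(v-K[1,2])/K[1,1]])
    s=d.copy()
    for _ in range(20): s=d/(1+c["k1"]*(s@s))
    w=R.from_euler("xyz",c["rotation"]).apply([s[0],-s[1],-1])
    return np.array(c["position"]),w
def onz(c,u,v,z):
    p,w=ray(c,u,v); return p+w*(z-p[2])/w[2]
def proj(c,X):
    X=np.atleast_2d(X); q=R.from_euler("xyz",c["rotation"]).inv().apply(X-c["position"])
    s=np.c_[q[:,0]/-q[:,2],-q[:,1]/-q[:,2]]; s=s*(1+c["k1"]*(s**2).sum(1))[:,None]
    K=c["intrinsics"]; return s*K[0,0]+K[:2,2]
def tri(c1,a,c2,b):
    p,u=ray(c1,*a);q,v=ray(c2,*b)
    t=np.linalg.lstsq(np.c_[u,-v],q-p,rcond=None)[0]
    A=p+u*t[0];B=q+v*t[1]; return (A+B)/2,np.linalg.norm(A-B)
def crop(src,dst,x0,y0,x1,y1,k):
    im=cv2.imread(src)[y0:y1,x0:x1]; im=cv2.resize(im,None,fx=k,fy=k,interpolation=cv2.INTER_CUBIC)
    cv2.imwrite(dst,im)
E
python3 - <<'E'
from h import *
crop("pics/side0.png","pics/side0c.png",205,225,365,345,5)
crop("pics/scene0.png","pics/scene0c.png",280,215,400,355,4)
E
```

```text
(no output)
```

View pics/side0c.png

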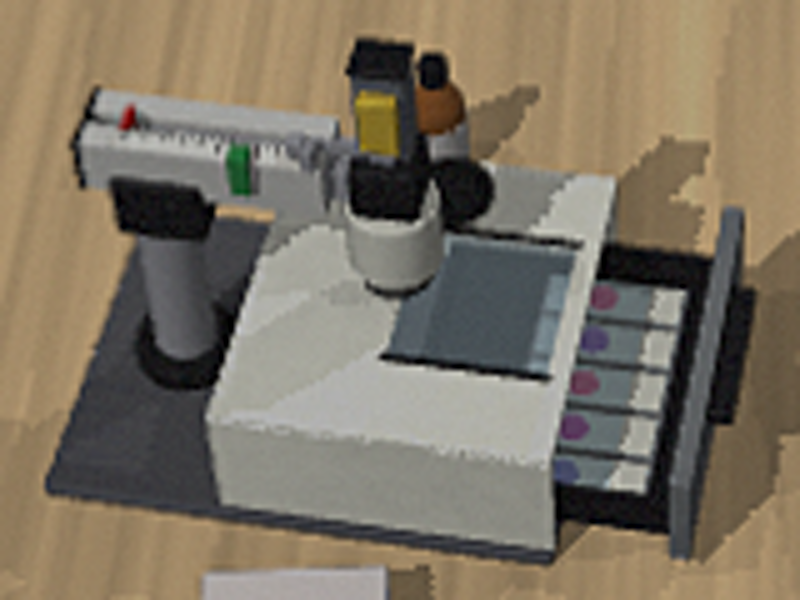

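View pics/scene0c.png

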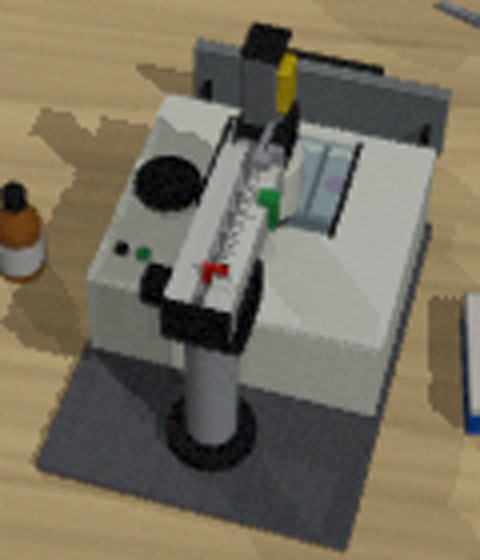

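```bash
cat > fit.py <<'E'
from h import *
from rig import r
from scipy.optimize import least_squares
S=r.get_calibration("side");C=r.get_calibration("scene")
s=lambda x,y:(x/5+205,y/5+225); c=lambda x,y:(x/4+280,y/4+215)
# station-frame points; drawer d, marker m
P=[("S",s(555,462),(-90,100,85)),("S",s(613,180),(-90,-100,85)),("S",s(210,420),(90,100,85)),
("C",c(435,150),(-90,100,85)),("C",c(165,97),(-90,-100,85)),("C",c(90,282),(90,-100,85)),("C",c(382,345),(90,100,85)),
("S",s(737,210),(-98,-98,77,"d")),("S",s(685,483),(-98,98,77,"d")),
("C",c(197,40),(-98,-98,77,"d")),("C",c(449,92),(-98,98,77,"d"))]
def res(p,full=False):
    x,y,a,d=p; o=[]
    for cam,px,X in P:
        X=list(X)
        if len(X)==4: X=X[:3]; X[0]=-90-d
        w=R.from_euler("z",a).apply(X)+[x,y,0]
        o.append(proj(S if cam=="S" else C,w)[0]-px)
    return np.array(o) if full else np.ravel(o)
f=least_squares(res,[530,60,0,60],loss="soft_l1")
print(f.x);print(res(f.x,True).round(1))
T=f.x
def st(X): return R.from_euler("z",-T[2]).apply(X-np.array([T[0],T[1],0]))
def wd(X): return R.from_euler("z",T[2]).apply(X)+[T[0],T[1],0]
if __name__=="__main__":
    print("button",st(tri(S,s(377,125),C,c(287,85))[0]),tri(S,s(377,125),C,c(287,85))[1])
    print("ptr S",st(onz(S,*s(129,117),199)),"C",st(onz(C,*c(212,270),199)))
    print("marker S",st(onz(S,*s(238,150),195)),"C",st(onz(C,*c(268,197),195)))
    print("lip S",st(onz(S,*s(750,290),72)),st(onz(S,*s(728,420),72)))
    print("cap",st(onz(S,*s(465,190),93)), st(onz(C,*c(168,183),93)))
    print("bottle",st(onz(S,*s(433,60),85)),st(onz(C,*c(12,188),85)))
E
python3 fit.py
```

```text
[ 6.15219880e+02  9.82990973e+01 -1.18701628e-01  6.82499746e+01]
[[-1.1 -0.3]
 [-0.3 -0.6]
 [-1.1 -0.5]
 [ 0.8 -1.2]
 [ 0.5 -1.6]
 [-0.2 -1.2]
 [ 1.3  0. ]
 [-0.7 -1.4]
 [-0.2  0.1]
 [-0.4 -0.8]
 [ 0.5 -1.4]]
button [ 10.23012315   9.67494141 219.41523637] 2.027744080961991
ptr S [142.6090592    2.33750214 199.        ] C [149.66625626   0.54034261 199.        ]
marker S [ 82.6465161   13.04251809 195.        ] C [ 83.21838782  17.2129385  195.        ]
lip S [-174.66201657  -40.52879738   72.        ] [-174.51787859   49.87157322   72.        ]
cap [-13.8472621  -70.77661332  93.        ] [  2.97953092 -71.38898706  93.        ]
bottle [  25.65439078 -176.06956314   85.        ] [  30.21746781 -176.43939639   85.        ]
```

```bash
cat > plan.py <<'E'
import numpy as np
def plan(p,yaw,q,yawq,n,g):
    p=np.array(p,float); q=np.array(q,float)
    tot=(yawq-yaw); tot=-np.degrees(tot)/8; done=0; out=[]
    for i in range(n):
        st=(q-p)/(n-i); 
        x=np.array([np.cos(yaw),np.sin(yaw),0]); y=np.array([np.sin(yaw),-np.cos(yaw),0]); z=np.array([0,0,-1])
        v=np.round([st@x/30,st@y/30,st@z/30],2); t=round((tot-done)/(n-i),2)
        p=p+30*(v[0]*x+v[1]*y+v[2]*z); done+=t; yaw-=np.radians(8*t)
        out.append(f"{g} {v[0]:g} {v[1]:g} {v[2]:g} {t:g}")
    for i in range(0,n,12): print("; ".join(out[i:i+12]))
    print("end",p.round(1),round(yaw,4))
E
python3 - <<'E'
from plan import *; from fit import wd
print(wd([-215,0,72]))
plan([219.3,584.7,226.6],2.7828,wd([-215,0,200]),1.452,20,0)
E
```

```text
[ 6.15219880e+02  9.82990973e+01 -1.18701628e-01  6.82499746e+01]
[[-1.1 -0.3]
 [-0.3 -0.6]
 [-1.1 -0.5]
 [ 0.8 -1.2]
 [ 0.5 -1.6]
 [-0.2 -1.2]
 [ 1.3  0. ]
 [-0.7 -1.4]
 [-0.2  0.1]
 [-0.4 -0.8]
 [ 0.5 -1.4]]
[401.73278563 123.7600578   72.        ]
0 -0.55 -0.61 0.04 0.48; 0 -0.59 -0.57 0.04 0.48; 0 -0.63 -0.53 0.04 0.48; 0 -0.67 -0.49 0.05 0.48; 0 -0.7 -0.44 0.04 0.48; 0 -0.73 -0.4 0.05 0.48; 0 -0.75 -0.35 0.04 0.48; 0 -0.77 -0.3 0.05 0.47; 0 -0.79 -0.24 0.04 0.48; 0 -0.8 -0.19 0.05 0.47; 0 -0.82 -0.14 0.04 0.48; 0 -0.82 -0.08 0.05 0.47
0 -0.83 -0.03 0.04 0.48; 0 -0.83 0.03 0.05 0.47; 0 -0.82 0.08 0.04 0.48; 0 -0.81 0.13 0.05 0.47; 0 -0.81 0.19 0.04 0.48; 0 -0.79 0.24 0.05 0.47; 0 -0.77 0.29 0.04 0.48; 0 -0.75 0.35 0.05 0.47
end [401.9 123.8 199.9] 1.4522
```

Emit:
{"method": "carry_out", "body": {
  "rows": "0 -0.55 -0.61 0.04 0.48; 0 -0.59 -0.57 0.04 0.48; 0 -0.63 -0.53 0.04 0.48; 0 -0.67 -0.49 0.05 0.48; 0 -0.7 -0.44 0.04 0.48; 0 -0.73 -0.4 0.05 0.48; 0 -0.75 -0.35 0.04 0.48; 0 -0.77 -0.3 0.05 0.47; 0 -0.79 -0.24 0.04 0.48; 0 -0.8 -0.19 0.05 0.47; 0 -0.82 -0.14 0.04 0.48; 0 -0.82 -0.08 0.05 0.47"
}}

```text
clock: 1.65
eef_pos: [329.4, 307.3, 211.4]
tcp_rot: [3.141, -0.0, 1.978]
contact_force: [0.3, 0.8, -0.0]
opening: 0.001
```

Emit:
{"method": "carry_out", "body": {
  "rows": "0 -0.83 -0.03 0.04 0.48; 0 -0.83 0.03 0.05 0.47; 0 -0.82 0.08 0.04 0.48; 0 -0.81 0.13 0.05 0.47; 0 -0.81 0.19 0.04 0.48; 0 -0.79 0.24 0.05 0.47; 0 -0.77 0.29 0.04 0.48; 0 -0.75 0.35 0.05 0.47; 0 0 0 0 0"
}}

```text
clock: 2.78
eef_pos: [402.1, 122.8, 200.5]
tcp_rot: [3.142, 0.0, 1.448]
contact_force: [-0.9, -0.4, -0.1]
opening: -0.001
```

Emit:
{"method": "carry_out", "body": {
  "rows": "0 0 0 0.85 0; 0 0 0 0.85 0; 0 0 0 0.85 0; 0 0 0 0.85 0; 0 0 0 0.85 0; 0 0.04 0.2 0 0; 0 0 0.2 0 0; 0 0 0.2 0 0; 0 0 0.2 0 0"
}}

```text
clock: 3.9
eef_pos: [427.0, 122.7, 73.9]
tcp_rot: [3.14, -0.001, 1.452]
contact_force: [-0.2, 0.2, 0.1]
opening: 0.002
```

Run:
```python
from rig import r
import cv2
from h import crop
cv2.imwrite("pics/side1.png",r.grab_frame("side"))
crop("pics/side1.png","pics/side1c.png",205,225,365,345,5)
```

```text
(no output)
```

View pics/side1c.png

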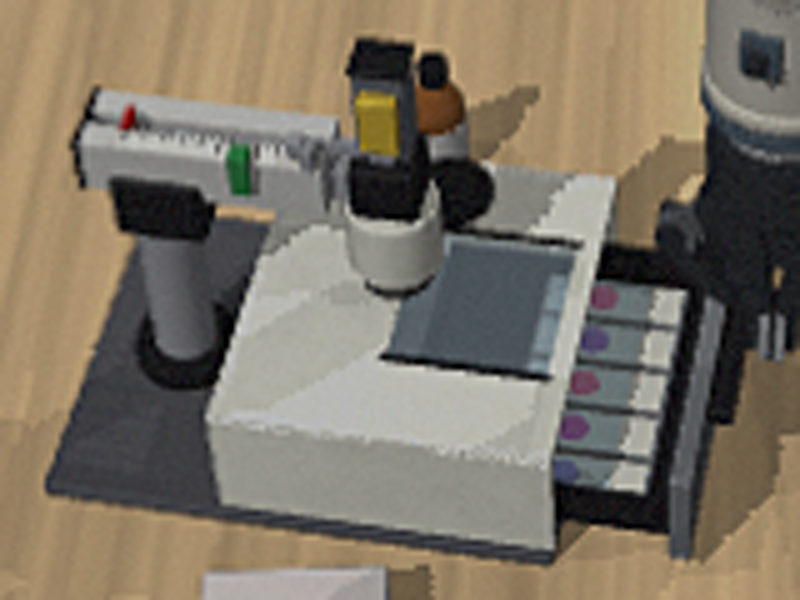

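Emit:
{"method": "carry_out", "body": {
  "rows": "0 0 0.2 0 0; 0 0 0.3 0 0; 0 0 0.3 0 0; 0 0 0.3 0 0; 0 0 0.3 0 0; 0 0 0.3 0 0; 0 0 0.2 0 0"
}}

```text
clock: 4.82
eef_pos: [483.5, 115.9, 73.1]
tcp_rot: [3.141, -0.0, 1.452]
contact_force: [-0.3, 0.5, 1.1]
opening: 0.003
```

Emit:
{"method": "carry_out", "body": {
  "rows": "0 0 0.15 0 0; 0 0 0.1 0 0; 0 0 0.1 0 0"
}}

```text
clock: 5.2
eef_pos: [492.9, 114.6, 73.1]
tcp_rot: [-3.141, 0.0, 1.452]
contact_force: [-1.8, -0.2, 1.3]
opening: -0.001
```

Run:
```python
from rig import r
import cv2
from h import crop
cv2.imwrite("pics/side2.png",r.grab_frame("side"))
crop("pics/side2.png","pics/side2c.png",205,225,365,345,5)
print(r.sense()["contact_force"])
```

```text
[ 0.22997684  0.17403906 -0.37396199]
```

View pics/side2c.png

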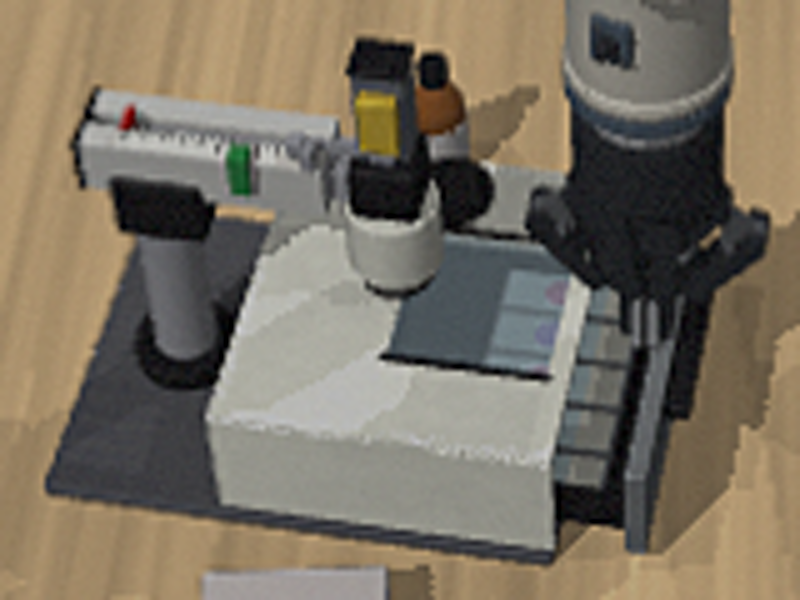

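Run:
```python
from fit import *
for p in ([427,122.7],[492.9,114.6]):
    print(st(np.array([*p,0])))
    for z in (52,62,73,100,125):
        q=proj(S,[*p,z])[0]; print(z,((q-[205,225])*5).round())
for d in (68,50,45,40):
  print(d,[((proj(S,wd([-90-d,y,77]))[0]-[205,225])*5).round() for y in (-98,0,98)])
```

```text
[ 6.15219880e+02  9.82990973e+01 -1.18701628e-01  6.82499746e+01]
[[-1.1 -0.3]
 [-0.3 -0.6]
 [-1.1 -0.5]
 [ 0.8 -1.2]
 [ 0.5 -1.6]
 [-0.2 -1.2]
 [ 1.3  0. ]
 [-0.7 -1.4]
 [-0.2  0.1]
 [-0.4 -0.8]
 [ 0.5 -1.4]]
[-189.7850499     1.93962274    0.        ]
52 [767. 377.]
62 [768. 365.]
73 [769. 352.]
100 [770. 318.]
125 [772. 287.]
[-123.38954617    1.70070104    0.        ]
52 [644. 363.]
62 [644. 351.]
73 [644. 337.]
100 [644. 304.]
125 [644. 272.]
68 [array([733., 203.]), array([709., 337.]), array([683., 484.])]
50 [array([701., 199.]), array([676., 333.]), array([648., 479.])]
45 [array([692., 198.]), array([666., 332.]), array([638., 478.])]
40 [array([683., 197.]), array([657., 331.]), array([629., 477.])]
```

Run:
```python
from rig import r
import cv2
from h import crop
cv2.imwrite("pics/scene2.png",r.grab_frame("scene"))
cv2.imwrite("pics/wrist2.png",r.grab_frame("wrist"))
crop("pics/scene2.png","pics/scene2c.png",280,180,420,290,5)
crop("pics/side2.png","pics/side2d.png",290,255,370,345,7)
```

```text
(no output)
```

View pics/scene2c.png

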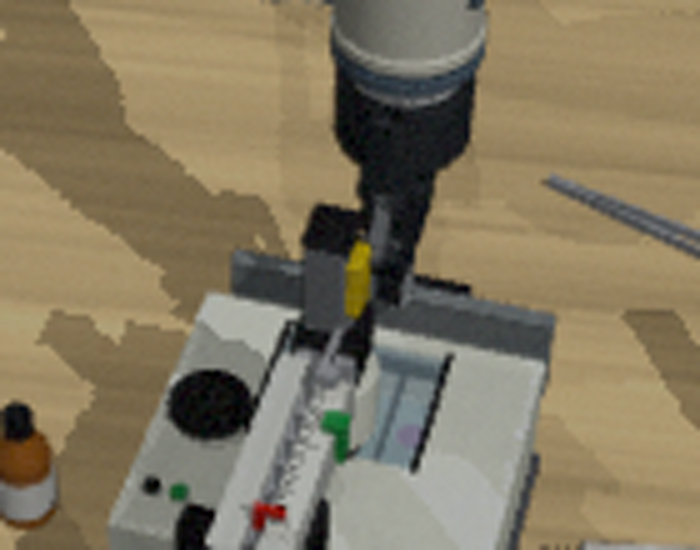

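View pics/wrist2.png

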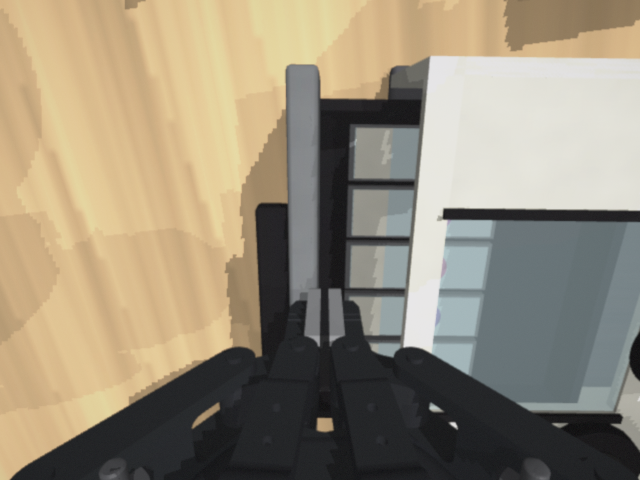

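View pics/side2d.png

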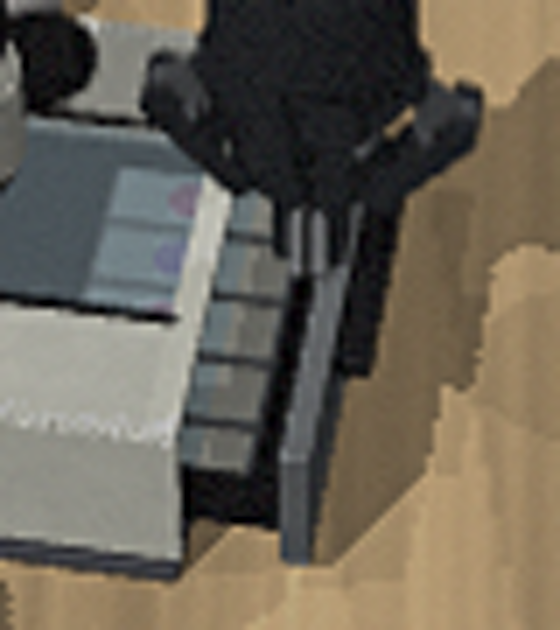

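Run:
```python
from fit import *
W=r.get_calibration("wrist"); s_=r.sense(); print(W["position"],W["rotation"],s_["eef_pos"],s_["tcp_rot"])
e=s_["eef_pos"]
for z in (51,62,73,85,100): print(z,proj(W,[e[0],e[1],z])[0].round())
for X in ([-90,100,85],[-90,-100,85],[-98-40,98,77],[-138,0,77],[-138,-98,77]): print(X,proj(W,wd(X))[0].round())
# measure from wrist
for px,z in (((302,66),77),((319,66),77),((288,66),77),((260,205),72),((428,57),85),((402,350),85)): print(px,st(onz(W,*px,z)).round(1))
```

```text
[ 6.15219880e+02  9.82990973e+01 -1.18701628e-01  6.82499746e+01]
[[-1.1 -0.3]
 [-0.3 -0.6]
 [-1.1 -0.5]
 [ 0.8 -1.2]
 [ 0.5 -1.6]
 [-0.2 -1.2]
 [ 1.3  0. ]
 [-0.7 -1.4]
 [-0.2  0.1]
 [-0.4 -0.8]
 [ 0.5 -1.4]]
[502.54896436 194.69950209 218.99048545] [-0.32006591 -0.00070357 -0.11824704] [493.29640084 114.6591536   73.07595905] [ 3.14107071e+00 -1.00999716e-04  1.45217080e+00]
51 [324. 281.]
62 [324. 291.]
73 [324. 303.]
85 [325. 317.]
100 [325. 339.]
[-90, 100, 85] [427.  51.]
[-90, -100, 85] [392. 500.]
[-138, 98, 77] [281.  61.]
[-138, 0, 77] [289. 311.]
[-138, -98, 77] [295. 481.]
(302, 66) [-130.9   96.3   77. ]
(319, 66) [-125.    96.3   77. ]
(288, 66) [-135.7   96.3   77. ]
(260, 205) [-149.    45.4   72. ]
(428, 57) [-89.4  98.2  85. ]
(402, 350) [-90.6 -13.7  85. ]
```

Run:
```python
from h import *
im=cv2.imread("pics/wrist2.png")[250:390,240:420]; im=cv2.resize(im,None,fx=4,fy=4,interpolation=cv2.INTER_CUBIC)
im=np.clip(im.astype(float)*2.2,0,255).astype("uint8"); cv2.imwrite("pics/wrist2c.png",im)
```

```text
(no output)
```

View pics/wrist2c.png

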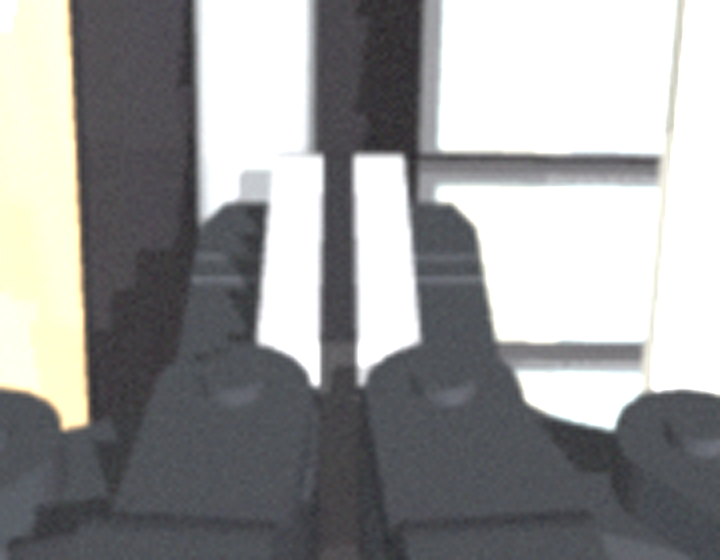

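Run:
```python
from fit import *
W=r.get_calibration("wrist"); s_=r.sense();e=s_["eef_pos"]
print(s_["opening"],s_["contact_force"])
Q=R.from_euler("xyz",s_["tcp_rot"])
for dz in (22,10,0,-10,-20):
  print(dz,[proj(W,e+Q.apply([dx,dy,dz]))[0].round() for dx in (11,-11) for dy in (-8,0,8)])
```

```text
[ 6.15219880e+02  9.82990973e+01 -1.18701628e-01  6.82499746e+01]
[[-1.1 -0.3]
 [-0.3 -0.6]
 [-1.1 -0.5]
 [ 0.8 -1.2]
 [ 0.5 -1.6]
 [-0.2 -1.2]
 [ 1.3  0. ]
 [-0.7 -1.4]
 [-0.2  0.1]
 [-0.4 -0.8]
 [ 0.5 -1.4]]
-0.0010409768831412076 [0.67988066 0.04214185 0.24143825]
22 [array([308., 260.]), array([324., 260.]), array([341., 260.]), array([308., 301.]), array([324., 301.]), array([340., 301.])]
10 [array([307., 270.]), array([324., 270.]), array([342., 270.]), array([307., 313.]), array([324., 313.]), array([341., 313.])]
0 [array([306., 280.]), array([325., 280.]), array([343., 280.]), array([306., 325.]), array([324., 325.]), array([342., 325.])]
-10 [array([305., 291.]), array([325., 291.]), array([344., 291.]), array([305., 338.]), array([324., 338.]), array([344., 338.])]
-20 [array([303., 303.]), array([325., 303.]), array([346., 303.]), array([304., 353.]), array([325., 353.]), array([345., 353.])]
```

Emit:
{"method": "carry_out", "body": {
  "rows": "0 0 0 -0.5 0; 0 0 0 -0.5 0; 0 0 -0.7 0 0; 0 0 -0.7 0 0; 0 0 -0.7 0 0; 0 0 0 0 0"
}}

```text
clock: 6.1
eef_pos: [429.7, 122.2, 104.0]
tcp_rot: [3.141, -0.0, 1.453]
contact_force: [-0.2, -0.7, 0.6]
opening: 0.0
```

Run:
```python
from fit import *
print(r.sense()["eef_pos"],st(r.sense()["eef_pos"]))
for n in ("side","scene"): cv2.imwrite(f"pics/{n}3.png",r.grab_frame(n))
crop("pics/scene3.png","pics/scene3c.png",280,140,420,260,5)
crop("pics/side3.png","pics/side3c.png",270,225,390,345,5)
```

```text
[ 6.15219880e+02  9.82990973e+01 -1.18701628e-01  6.82499746e+01]
[[-1.1 -0.3]
 [-0.3 -0.6]
 [-1.1 -0.5]
 [ 0.8 -1.2]
 [ 0.5 -1.6]
 [-0.2 -1.2]
 [ 1.3  0. ]
 [-0.7 -1.4]
 [-0.2  0.1]
 [-0.4 -0.8]
 [ 0.5 -1.4]]
[429.7261109  122.18683804 104.03311307] [-187.0173518     1.75290621  104.03311307]
```

View pics/scene3c.png

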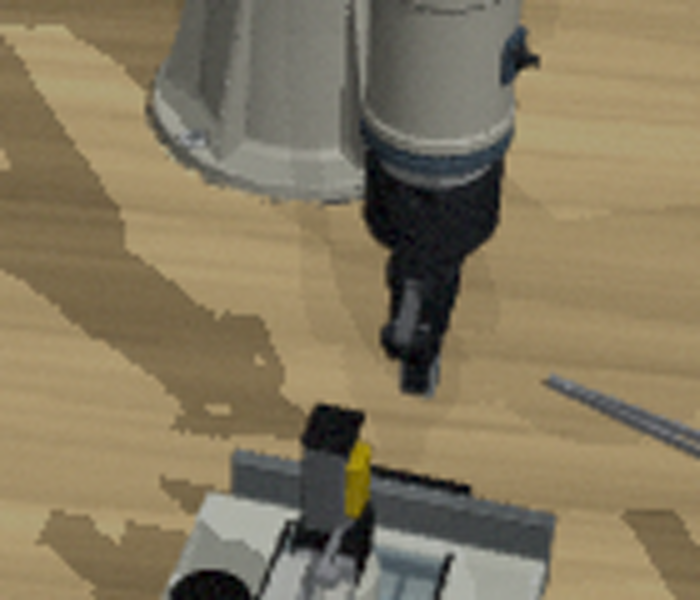

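View pics/side3c.png

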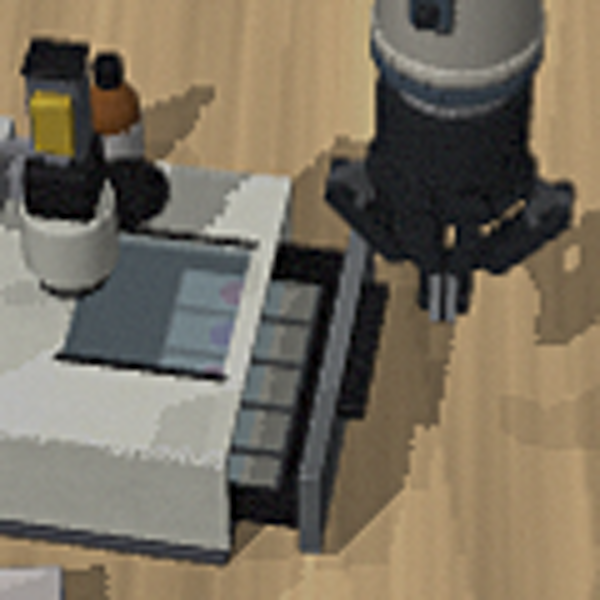

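```bash
sed -i 's/^print(f.x)/if __name__=="__main__": print(f.x)/' fit.py
python3 - <<'E'
from fit import *
X,g=tri(S,(358.4,288.6),C,(363.6,218.6)); print(X,g,st(X))
E
```

```text
[428.95457808 122.58052798  99.38595816] 1.0576993915039623 [-187.83007749    2.05245856   99.38595816]
```

Emit:
{"method": "carry_out", "body": {
  "rows": "0 0 0 0.6 0; 0 0 0 0.6 0; 0 0 0 0.65 0; 0 0 0.3 0 0; 0 0 0.3 0 0; 0 0 0.3 0 0; 0 0 0.3 0 0; 0 0 0 0 0"
}}

```text
clock: 7.2
eef_pos: [467.5, 117.8, 48.0]
tcp_rot: [3.14, -0.0, 1.452]
contact_force: [-0.0, -0.4, -0.3]
opening: -0.0
```

Run:
```python
from fit import *
print(r.sense()["eef_pos"],st(r.sense()["eef_pos"]))
cv2.imwrite(f"pics/side4.png",r.grab_frame("side"))
crop("pics/side4.png","pics/side4c.png",270,225,390,345,5)
```

```text
[467.50071766 117.84329204  47.96991088] [-148.9941802     1.91330973   47.96991088]
```

View pics/side4c.png

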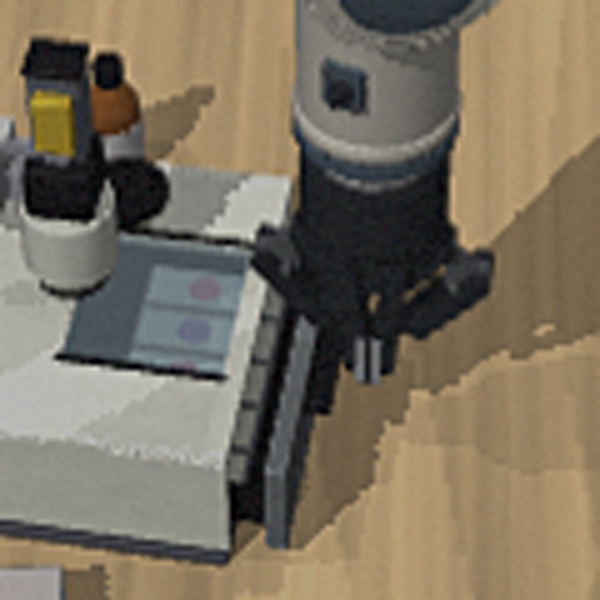

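Run:
```python
from fit import *
e=st(r.sense()["eef_pos"])
for a in ((258,262),(262,235),(285,290),(320,345),(368,380)):
    p,w=ray(S,a[0]/5+270,a[1]/5+225); p=st(p); w=R.from_euler("z",-T[2]).apply(w)
    print([ (p+w*((y-p[1])/w[1])).round(0)[[0,2]]-e[[0,2]].round(0) for y in (15,2)])
```

```text
[array([56., 94.]), array([58., 80.])]
[array([ 54., 115.]), array([ 56., 101.])]
[array([42., 75.]), array([44., 60.])]
[array([24., 35.]), array([26., 19.])]
[array([-2., 11.]), array([ 0., -5.])]
```

Emit:
{"method": "carry_out", "body": {
  "rows": "0 0 -0.2 0 0; 0 0 0 -0.2 0; 0 0 0.2 0 0; 0 0 0.2 0 0; 0 0 0.2 0 0; 0 0 0.15 0 0; 0 0 0 0 0"
}}

```text
clock: 8.12
eef_pos: [483.2, 115.8, 53.5]
tcp_rot: [3.141, -0.0, 1.452]
contact_force: [-0.4, 0.3, 0.3]
opening: 0.0
```

Emit:
{"method": "carry_out", "body": {
  "rows": "0 0 0.1 0 0; 0 0 0.05 0 0; 0 0 0 0 0"
}}

```text
clock: 8.5
eef_pos: [487.0, 115.3, 53.5]
tcp_rot: [-3.142, 0.0, 1.452]
contact_force: [-0.5, -0.1, -1.0]
opening: -0.001
```

Emit:
{"method": "carry_out", "body": {
  "rows": "0 0 0.1 0 0; 0 0 0.1 0 0; 0 0 0 0 0"
}}

```text
clock: 8.88
eef_pos: [487.6, 114.9, 53.0]
tcp_rot: [-3.131, 0.002, 1.451]
contact_force: [-19.9, 7.6, 15.4]
opening: -0.001
```

Run:
```python
from fit import *
print(st(r.sense()["eef_pos"]),r.sense()["contact_force"])
cv2.imwrite(f"pics/side5.png",r.grab_frame("side"))
cv2.imwrite(f"pics/wrist5.png",r.grab_frame("wrist"))
crop("pics/side5.png","pics/side5c.png",270,225,390,345,5)
```

```text
[-128.72636079    1.31693514   53.03206166] [-19.9239121    7.58954352  15.4468435 ]
```

View pics/side5c.png

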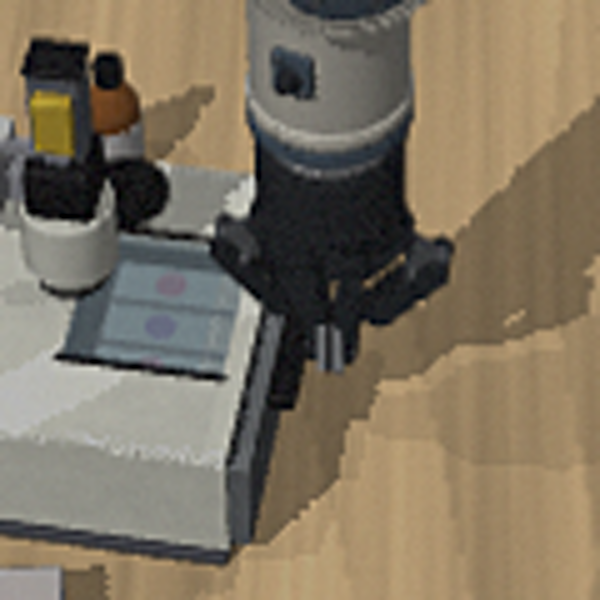

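View pics/wrist5.png

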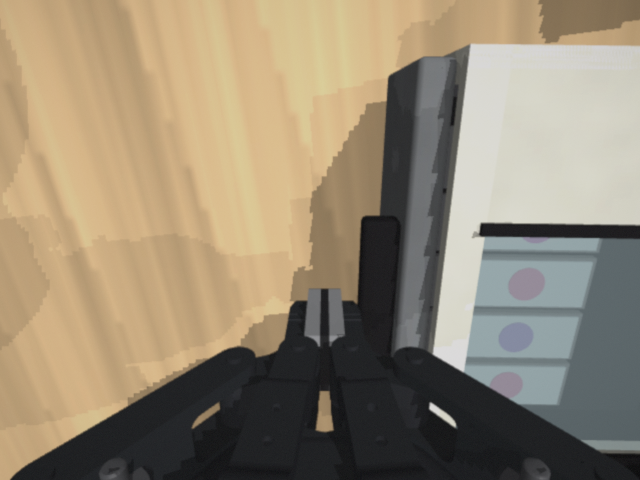

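Run:
```python
from fit import *
W=r.get_calibration("wrist")
for px,z in (((421,60),77),((453,60),77),((404,300),77),((432,300),77),((470,45),85),((448,240),85),((362,217),72),((397,220),72)): print(px,st(onz(W,*px,z)).round(1))
crop("pics/wrist5.png","pics/wrist5c.png",350,30,500,180,5)
```

```text
(421, 60) [-100.    95.4   77. ]
(453, 60) [-90.6  95.4  77. ]
(404, 300) [-99.7  16.   77. ]
(432, 300) [-89.6  16.   77. ]
(470, 45) [-88.8  98.3  85. ]
(448, 240) [-88.9  41.9  85. ]
(362, 217) [-115.4   45.7   72. ]
(397, 220) [-103.2   44.7   72. ]
```

View pics/wrist5c.png

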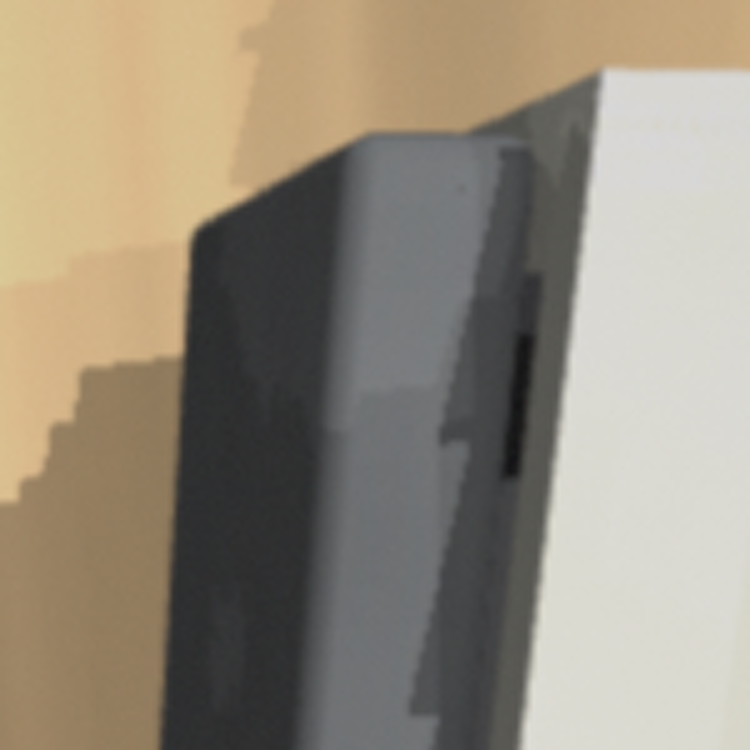

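Emit:
{"method": "carry_out", "body": {
  "rows": "0 0 -0.3 0 0; 0 0 -0.1 -0.22 0; 0 0 0.1 0 0; 0 0 0.2 0 0; 0 0 0 0 0"
}}

```text
clock: 9.6
eef_pos: [489.3, 115.1, 60.2]
tcp_rot: [-3.139, 0.0, 1.451]
contact_force: [-6.3, 1.8, 8.5]
opening: 0.001
```

Run:
```python
from fit import *
print(st(r.sense()["eef_pos"]),r.sense()["contact_force"])
cv2.imwrite(f"pics/wrist6.png",r.grab_frame("wrist"))
crop("pics/wrist6.png","pics/wrist6c.png",350,30,500,180,5)
```

```text
[-127.00993218    1.80200307   60.18882467] [-6.25705052  1.80928372  8.4538958 ]
```

View pics/wrist6.png

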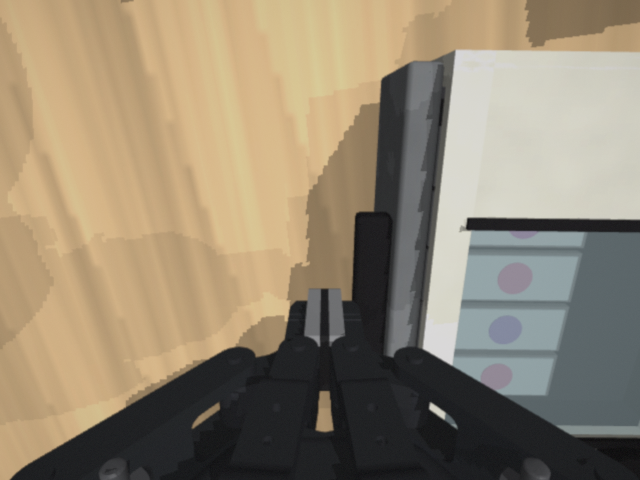

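View pics/wrist6c.png

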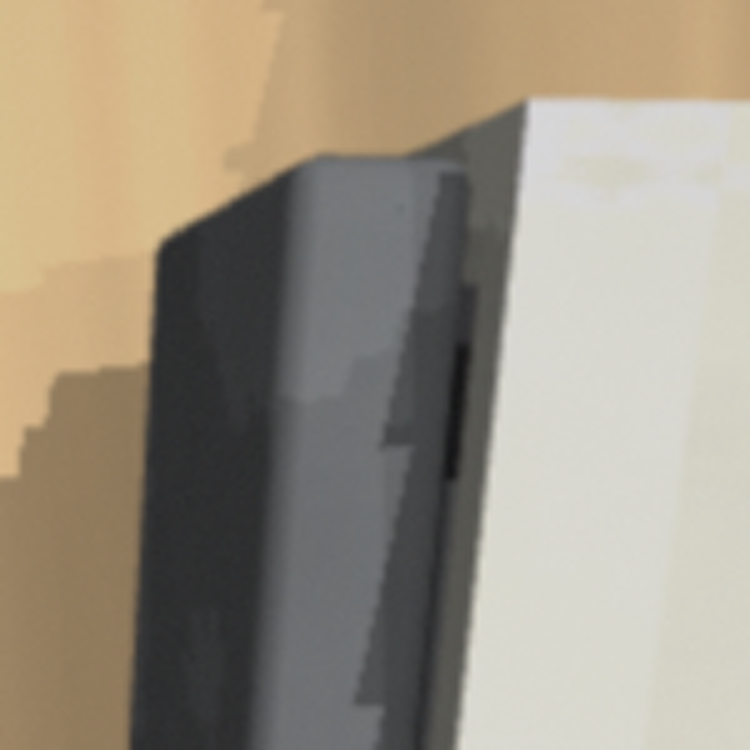

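Emit:
{"method": "carry_out", "body": {
  "rows": "0 0 -0.5 0 0; 0 0 -0.5 0 0; 0 0 0 0 -0.95; 0 0 0 0 -0.95; 0 0 0 0 -0.95; 0 0 0 0 -0.95; 0 0 0 0 -0.95; 0 0 0 0 -0.95; 0 0 0 0 -0.95; 0 0 0 0 -0.95; 0 0 0 0 -0.95; 0 0 0 0 -0.95"
}}

```text
clock: 11.15
eef_pos: [459.6, 118.5, 60.1]
tcp_rot: [-3.141, -0.0, 2.783]
contact_force: [0.3, -0.2, 0.2]
opening: 0.002
```

Emit:
{"method": "carry_out", "body": {
  "rows": "0 0 0 0 -0.95; 0 0 0 0 -0.8; 0 0 0 0 0"
}}

```text
clock: 11.52
eef_pos: [459.7, 118.5, 60.1]
tcp_rot: [-3.142, -0.0, 3.022]
contact_force: [-0.1, 0.5, -0.1]
opening: 0.001
```

Run:
```python
from fit import *
print(st(r.sense()["eef_pos"]),r.sense()["contact_force"],r.sense()["tcp_rot"],r.sense()["qpos"])
cv2.imwrite(f"pics/wrist7.png",r.grab_frame("wrist"))
```

```text
[-156.8148627     1.68739281   60.14507739] [-0.07154076  0.48306635 -0.09509546] [-3.14150342e+00 -7.64113441e-05  3.02231553e+00] [ 2.49253271e-01  3.66769954e-01  2.08114724e+00 -8.71338970e-05
  6.93778893e-01 -1.20219894e+00]
```

View pics/wrist7.png

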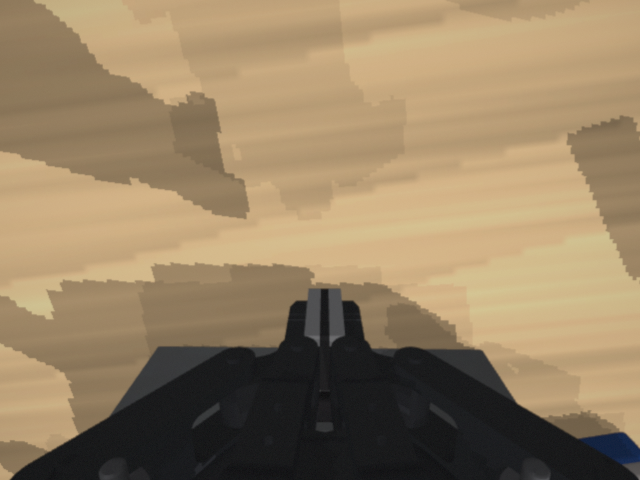

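Emit:
{"method": "carry_out", "body": {
  "rows": "0 0 0 0.2 0; 0 -0.4 0 0 0; 0 -0.4 0 0 0; 0 -0.15 0 0 0; 0 -0.1 0 0 0; 0 0 0 0 0"
}}

```text
clock: 12.32
eef_pos: [489.7, 114.7, 53.8]
tcp_rot: [-3.141, -0.004, 3.022]
contact_force: [-6.0, 1.6, 4.1]
opening: -0.002
```

Emit:
{"method": "carry_out", "body": {
  "rows": "0 -0.1 0 0 0; 0 -0.1 0 0 0; 0 0 0 0 0"
}}

```text
clock: 12.7
eef_pos: [489.7, 114.1, 53.2]
tcp_rot: [-3.139, -0.015, 3.021]
contact_force: [-26.1, 7.7, 20.3]
opening: -0.0
```

Run:
```python
from plan import *; from fit import *
print(T, wd([-170,1,54]),wd([30,0,300]))
a=wd([-165,1.5,54]); b=wd([-150,1,300])
plan(a,3.022,b,3.022-np.radians(8*10),10,1)
plan(b,3.022-np.radians(80),wd([30,0,300]),-0.1187,13,1)
```

```text
[ 6.15219880e+02  9.82990973e+01 -1.18701628e-01  6.82499746e+01] [446.53455405 119.42398277  54.        ] [645.00877696  94.74640509 300.        ]
1 -0.05 -0 -0.82 1; 1 -0.05 0.01 -0.82 1; 1 -0.05 0.01 -0.82 1; 1 -0.05 0.02 -0.82 1; 1 -0.04 0.02 -0.82 1; 1 -0.04 0.03 -0.82 1; 1 -0.03 0.04 -0.82 1; 1 -0.03 0.04 -0.82 1; 1 -0.03 0.04 -0.82 1; 1 -0.01 0.05 -0.82 1
end [466.4 117.2 300. ] 1.6257
1 -0.08 0.45 0 0.96; 1 -0.02 0.46 0 0.96; 1 0.04 0.46 0 0.96; 1 0.1 0.45 0 0.96; 1 0.16 0.43 0 0.96; 1 0.22 0.41 0 0.96; 1 0.27 0.37 0 0.96; 1 0.32 0.34 0 0.96; 1 0.36 0.29 0 0.96; 1 0.4 0.24 0 0.96; 1 0.42 0.18 0 0.96; 1 0.44 0.13 0 0.97
1 0.46 0.06 0 0.96
end [644.9  94.8 300. ] -0.1182
```

Emit:
{"method": "carry_out", "body": {
  "rows": "0 0.5 0 0 0; 0 1 0 0 0; 1 -0.05 0 -0.82 1; 1 -0.05 0.01 -0.82 1; 1 -0.05 0.01 -0.82 1; 1 -0.05 0.02 -0.82 1; 1 -0.04 0.02 -0.82 1; 1 -0.04 0.03 -0.82 1; 1 -0.03 0.04 -0.82 1; 1 -0.03 0.04 -0.82 1; 1 -0.03 0.04 -0.82 1; 1 -0.01 0.05 -0.82 1"
}}

```text
clock: 14.2
eef_pos: [467.7, 117.2, 301.1]
tcp_rot: [3.141, 0.0, 1.622]
contact_force: [0.4, 0.7, 0.3]
opening: 1.003
```

Run:
```python
from fit import *
print(st(r.sense()["eef_pos"]),r.sense()["tcp_rot"])
cv2.imwrite("pics/side8.png",r.grab_frame("side"))
crop("pics/side8.png","pics/side8c.png",205,225,365,345,5)
```

```text
[-148.76208409    1.24324532  301.05409258] [3.14095436e+00 8.03009685e-05 1.62176739e+00]
```

View pics/side8c.png

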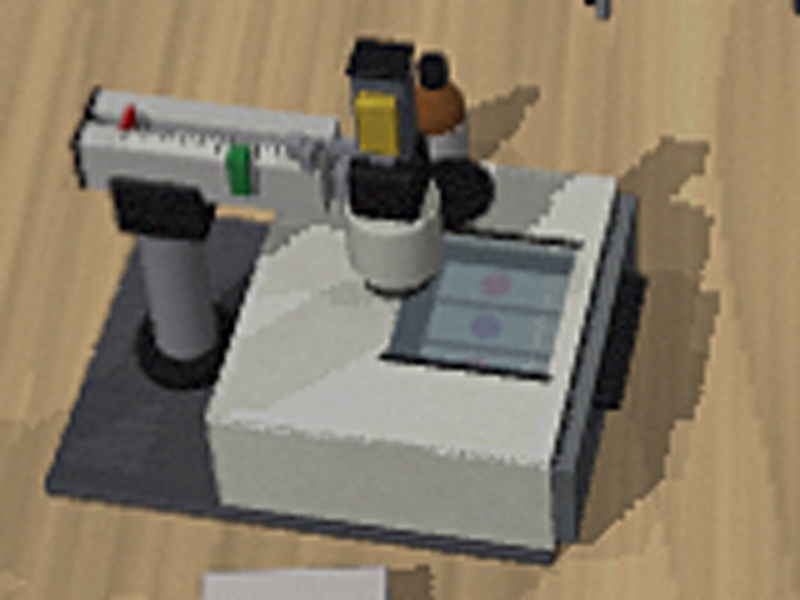

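Emit:
{"method": "carry_out", "body": {
  "rows": "1 -0.08 0.45 0 0.96; 1 -0.02 0.46 0 0.96; 1 0.04 0.46 0 0.96; 1 0.1 0.45 0 0.96; 1 0.16 0.43 0 0.96; 1 0.22 0.41 0 0.96; 1 0.27 0.37 0 0.96; 1 0.32 0.34 0 0.96; 1 0.36 0.29 0 0.96; 1 0.4 0.24 0 0.96; 1 0.42 0.18 0 0.96; 1 0.44 0.13 0 0.97"
}}

```text
clock: 15.75
eef_pos: [632.8, 96.7, 299.6]
tcp_rot: [3.141, 0.0, 0.014]
contact_force: [0.5, -0.4, 0.8]
opening: 0.997
```

Emit:
{"method": "carry_out", "body": {
  "rows": "1 0.46 0.06 0 0.96; 1 0 0 0 0; 1 0 0 0 0"
}}

```text
clock: 16.12
eef_pos: [645.7, 95.2, 299.8]
tcp_rot: [3.141, 0.001, -0.114]
contact_force: [-0.1, 0.2, -0.2]
opening: 0.998
```

Run:
```python
from fit import *
print(st(r.sense()["eef_pos"]),r.sense()["tcp_rot"],r.sense()["qpos"])
W=r.get_calibration("wrist"); print(W)
cv2.imwrite("pics/wrist9.png",r.grab_frame("wrist"))
```

```text
[ 30.60172867   0.57200409 299.77804349] [ 3.14138557e+00  6.37030843e-04 -1.13893914e-01] [ 1.44175190e-01  3.40963900e-01  1.48834008e+00 -3.89308432e-05
  1.31295746e+00  1.82887530e+00]
{'intrinsics': array([[376.02101283,   0.        , 324.13990624],
       [  0.        , 376.02101283, 232.84292831],
       [  0.        ,   0.        ,   1.        ]]), 'k1': -0.0005757984543499626, 'position': array([725.76962554,  85.92392884, 445.63200274]), 'rotation': array([-3.20297506e-01, -5.67785442e-04, -1.68437379e+00])}
```

View pics/wrist9.png

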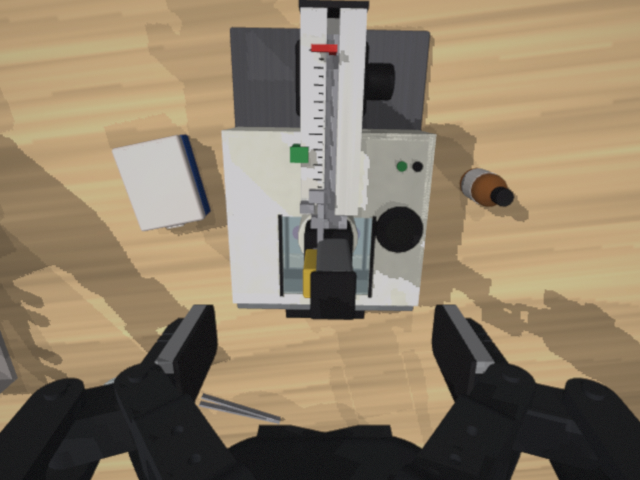

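Whole scale in view: pointer at about (322,48), marker at (299,154), grip top at (333,293), button at (308,272). Enlarge.

Run:
```python
from h import *
crop("pics/wrist9.png","pics/wrist9c.png",270,30,385,125,6)
crop("pics/wrist9.png","pics/wrist9d.png",270,115,385,210,6)
crop("pics/wrist9.png","pics/wrist9e.png",260,200,390,325,6)
```

```text
(no output)
```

View pics/wrist9c.png

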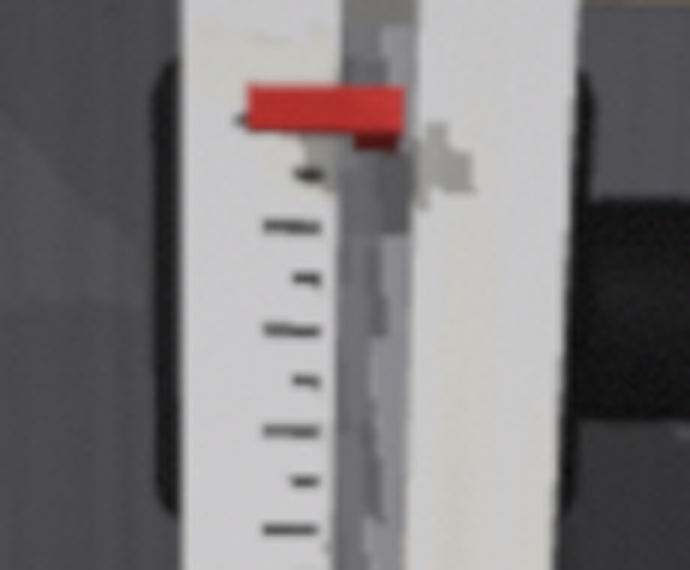

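View pics/wrist9d.png

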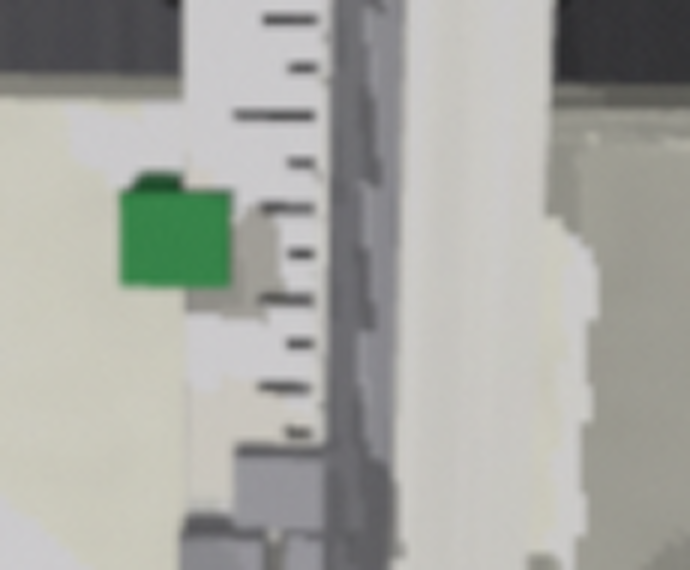

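View pics/wrist9e.png

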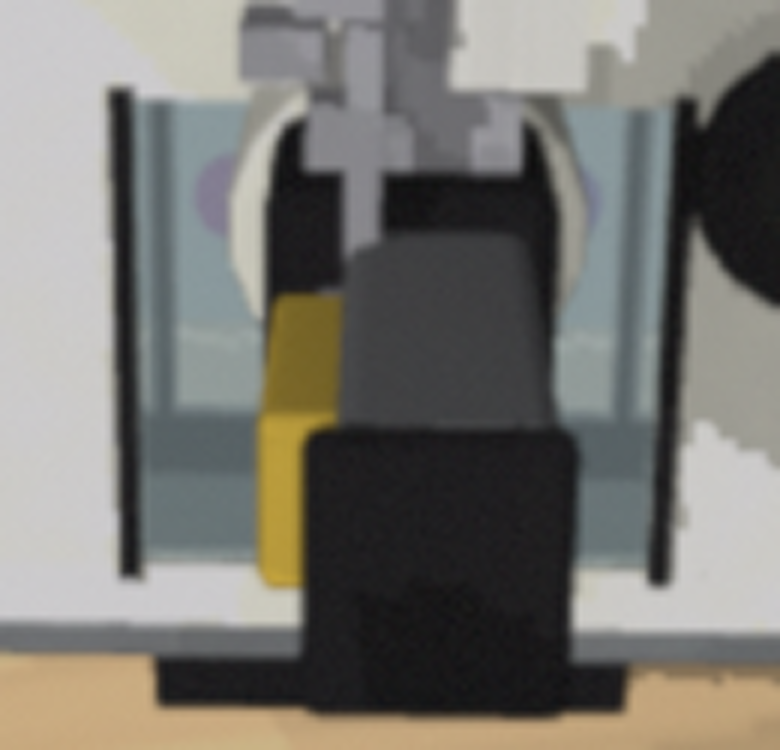

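Run:
```python
from fit import *
W={'intrinsics': np.array([[376.02101283,0,324.13990624],[0,376.02101283,232.84292831],[0,0,1]]), 'k1': -0.0005757984543499626, 'position': np.array([725.76962554,85.92392884,445.63200274]), 'rotation': np.array([-3.20297506e-01, -5.67785442e-04, -1.68437379e+00])}
print("cam",st(W["position"]))
g=lambda x,y,z:st(onz(W,260+x/6,200+y/6,z)).round(1)
print("cap corners",g(305,430,257),g(575,430,257),g(572,710,257),g(310,705,257),"ctr",g(440,570,257))
c=lambda x,y,z:st(onz(W,270+x/6,30+y/6,z)).round(1)
d=lambda x,y,z:st(onz(W,270+x/6,115+y/6,z)).round(1)
for v,y in zip((5,10,15,20,25,30,35,40),(175,227,278,330,380,431,481,530)): print(v,c(305,y,191))
for v,y in zip((45,50,55,60,65,70,75,80,85),(68,116,163,208,254,299,344,387,432)): print(v,d(300,y,191))
for z in (191,195,199,204): print(z,"marker edges",d(232,190,z),d(232,286,z),"ptr",c(300,87,z),c(300,130,z))
print("sleeve",c(182,300,191),c(578,60,191),d(550,200,191))
```

```text
cam [111.2373378    0.80355329 445.63200274]
cap corners [ 26.2   7.5 257. ] [ 26.4 -17.1 257. ] [ -2.7 -17.7 257. ] [ -2.3   7.2 257. ] ctr [ 12.1  -5.  257. ]
5 [140.    2.9 191. ]
10 [135.    2.8 191. ]
15 [130.1   2.8 191. ]
20 [125.1   2.8 191. ]
25 [120.1   2.8 191. ]
30 [115.    2.8 191. ]
35 [110.    2.8 191. ]
40 [104.9   2.8 191. ]
45 [ 99.9   3.3 191. ]
50 [ 94.9   3.3 191. ]
55 [ 89.9   3.3 191. ]
60 [ 85.    3.3 191. ]
65 [ 80.    3.3 191. ]
70 [ 75.    3.3 191. ]
75 [ 69.9   3.3 191. ]
80 [ 65.1   3.2 191. ]
85 [ 59.9   3.2 191. ]
191 marker edges [ 86.9  10.8 191. ] [ 76.4  10.9 191. ] ptr [148.2   3.4 191. ] [144.2   3.4 191. ]
195 marker edges [ 87.3  10.6 195. ] [ 76.9  10.7 195. ] ptr [147.6   3.3 195. ] [143.7   3.3 195. ]
199 marker edges [ 87.7  10.5 199. ] [ 77.5  10.6 199. ] ptr [147.    3.3 199. ] [143.2   3.3 199. ]
204 marker edges [ 88.2  10.3 204. ] [ 78.2  10.4 204. ] ptr [146.3   3.2 204. ] [142.5   3.2 204. ]
sleeve [127.9  15.7 191. ] [150.8 -24.9 191. ] [ 86.  -24.4 191. ]
```

Emit:
{"method": "carry_out", "body": {
  "rows": "1 -0.3 0.09 0 0; 1 -0.32 0.09 0 0; 1 0 0 0 0; 1 0 0 0 0"
}}

```text
clock: 16.68
eef_pos: [627.1, 92.1, 300.5]
tcp_rot: [-3.141, -0.001, -0.117]
contact_force: [-0.1, -0.4, 0.4]
opening: 0.998
```

Run:
```python
from fit import *
import json
s_=r.sense();W=r.get_calibration("wrist"); print(st(s_["eef_pos"]),s_["tcp_rot"],st(W["position"]))
cv2.imwrite("pics/wrist10.png",r.grab_frame("wrist"))
json.dump({k:np.array(v).tolist() for k,v in W.items()},open("W10.json","w"))
crop("pics/wrist10.png","pics/wrist10c.png",270,60,385,155,6)
crop("pics/wrist10.png","pics/wrist10d.png",250,200,400,320,5)
```

```text
[ 12.53452958  -4.73745493 300.49711367] [-3.14144865e+00 -5.92540620e-04 -1.17050822e-01] [ 93.00022962  -4.81483028 446.44447476]
```

View pics/wrist10c.png

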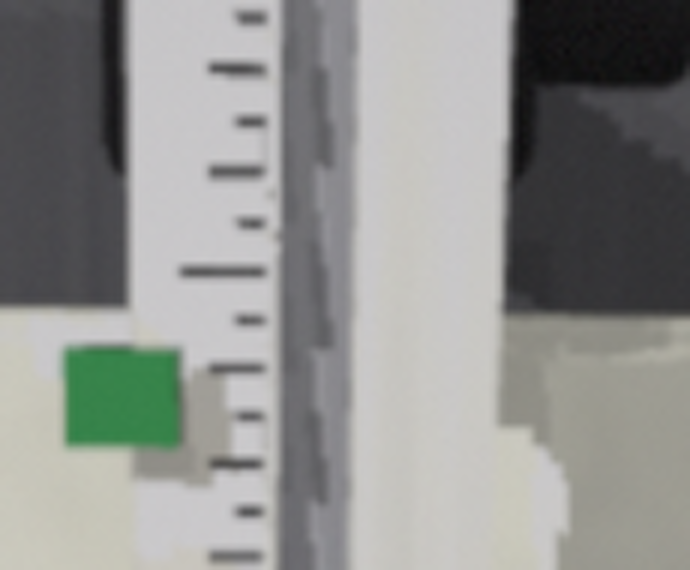

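View pics/wrist10.png

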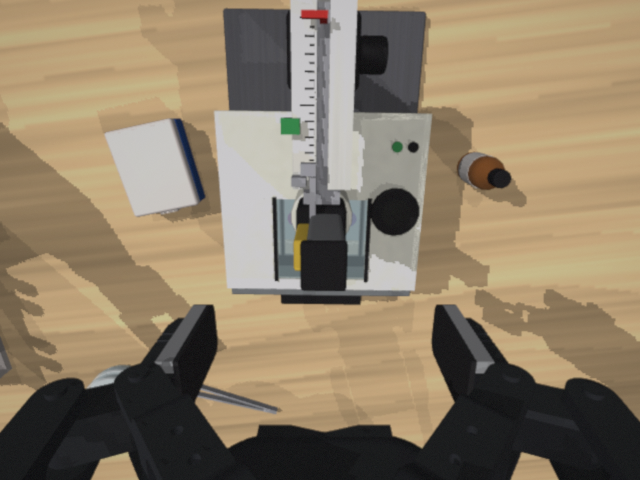

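Run:
```python
from fit import *
import json
W={k:np.array(v) for k,v in json.load(open("W10.json")).items()}
c=lambda x,y,z:st(onz(W,270+x/6,60+y/6,z)).round(2)
for v,y in zip((25,30,35,40,45,50,55,60,65,70,75,80),(18,69,122,172,223,272,321,369,416,464,512,556)): print(v,145-c(250,y,191)[0])
for z in (191,195,199,204): print(z,145-c(181,349,z)[0],145-c(181,446,z)[0],145-c(181,397.5,z)[0], c(181,397,z)[1])
print(c(130,200,191),c(507,300,191))
W0=W; 
# grip cap centre
d=lambda x,y:st(onz(W,x,y,257)).round(1)
print(d(301.5,237),d(347,237),d(346,289))
```

```text
25 25.03
30 29.909999999999997
35 35.05
40 39.97
45 45.05
50 49.989999999999995
55 55.0
60 59.97
65 64.9
70 70.0
75 75.16
80 79.96
191 57.91 68.1 62.97 10.79
195 57.81999999999999 67.84 62.8 10.54
199 57.72 67.59 62.629999999999995 10.3
204 57.61 67.28 62.41 9.99
[102.23  15.84 191.  ] [ 92.21 -24.48 191.  ]
[ 28.1   7.1 257. ] [ 28.1 -17.2 257. ] [ -2.6 -17.3 257. ]
```

View pics/wrist10d.png

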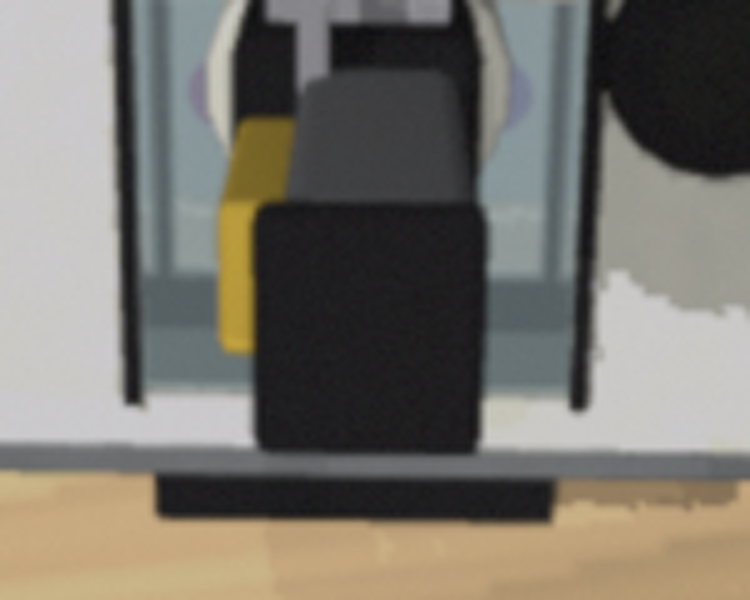

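Emit:
{"method": "carry_out", "body": {
  "rows": "1 0 0 0.7 0; 1 0 0.01 0.7 0; 1 0 0 0.6 0; 1 0 0 0 0"
}}

```text
clock: 17.23
eef_pos: [626.3, 91.7, 238.6]
tcp_rot: [3.141, 0.003, -0.117]
contact_force: [0.4, 0.3, 0.2]
opening: 0.999
```

Run:
```python
from fit import *
s_=r.sense();print(st(s_["eef_pos"]))
for n in ("side","scene"): cv2.imwrite(f"pics/{n}11.png",r.grab_frame(n))
crop("pics/side11.png","pics/side11c.png",215,190,345,300,6)
crop("pics/scene11.png","pics/scene11c.png",280,180,410,290,6)
```

```text
[ 11.81479715  -5.24850306 238.57530767]
```

View pics/side11c.png

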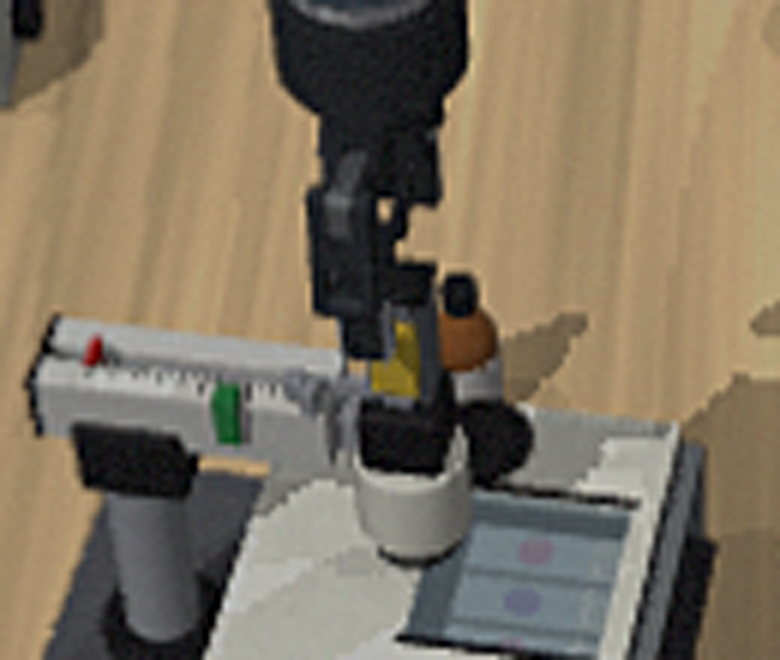

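View pics/scene11c.png

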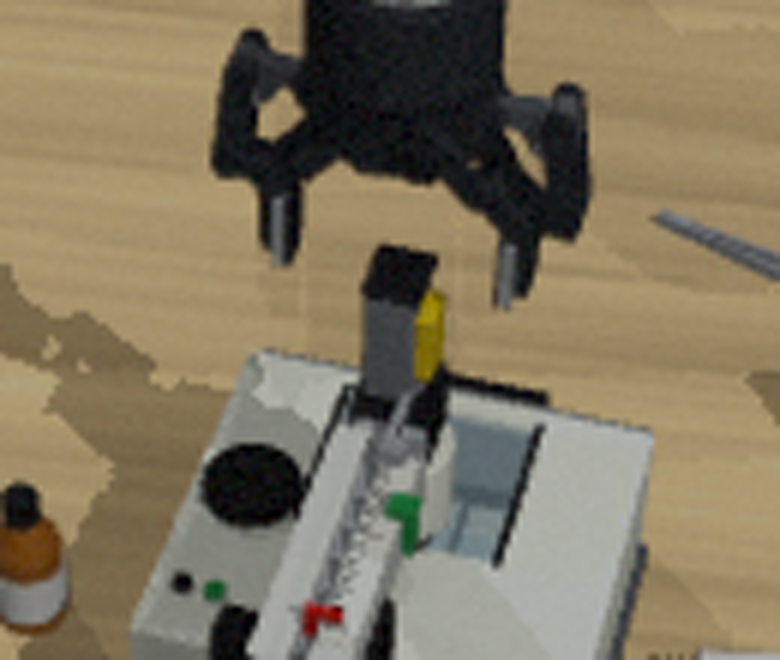

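Run:
```python
from fit import *
def t(a,b):
    X,g=tri(S,(215+a[0]/6,190+a[1]/6),C,(280+b[0]/6,180+b[1]/6)); print(st(X).round(1),round(g,1))
t((365,358),(512,305)); t((365,355),(505,305))
t((408,265),(400,258))  # cap top centre
t((394,358),(430,335)) # button centre
t((412,398),(438,380))
for z in (240,250,260): print(z,((proj(C,wd([12,-5-42.5,z]))[0]-[280,180])*6).round(),((proj(C,wd([12,-5+42.5,z]))[0]-[280,180])*6).round())
```

```text
[ 13.1  42.4 251.4] 4.7
[ 13.5  39.8 250.8] 4.1
[  5.3  -6.4 257.9] 4.6
[  9.6   9.3 220.2] 2.1
[  5.4  10.5 193.7] 9.6
240 [296. 277.] [496. 316.]
250 [296. 260.] [497. 299.]
260 [295. 242.] [499. 281.]
```

Emit:
{"method": "carry_out", "body": {
  "rows": "1 0.03 0 0.3 0; 1 0 0 0.3 0; 1 0 0 0.3 0; 1 0 0 0.28 0; 1 0 0 0 0"
}}

```text
clock: 17.95
eef_pos: [627.4, 91.6, 203.8]
tcp_rot: [3.141, 0.002, -0.117]
contact_force: [-0.3, -0.3, 0.4]
opening: 1.0
```

Run:
```python
from fit import *
s_=r.sense();print(st(s_["eef_pos"]),s_["contact_force"])
for n in ("side","scene"): cv2.imwrite(f"pics/{n}12.png",r.grab_frame(n))
crop("pics/side12.png","pics/side12c.png",215,190,345,300,6)
crop("pics/scene12.png","pics/scene12c.png",280,180,410,290,6)
```

```text
[ 12.92570982  -5.21977863 203.79966547] [-0.31723661 -0.28805268  0.44011313]
```

View pics/scene12c.png

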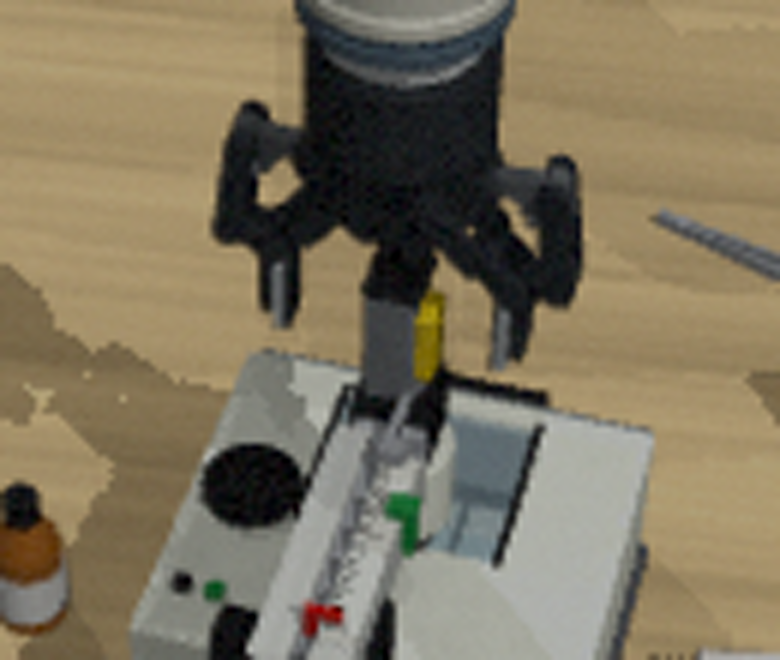

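Emit:
{"method": "carry_out", "body": {
  "rows": "0 0 0 0 0; 0 0 0 0 0; 0 0 0 0 0; 0 0 0 0 0; 0 0 0 0 0; 0 0 0 0 0; 0 0 0 0 0; 0 0 0 0 0",
  "newtons": 35
}}

```text
clock: 19.05
eef_pos: [628.3, 92.2, 205.5]
tcp_rot: [-3.141, -0.001, -0.118]
contact_force: [-0.8, 2.8, 6.0]
opening: 0.267
```

Run:
```python
from fit import *
s_=r.sense();print(st(s_["eef_pos"]),s_["contact_force"],s_["opening"]*85)
for n in ("side","scene","wrist"): cv2.imwrite(f"pics/{n}13.png",r.grab_frame(n))
crop("pics/side13.png","pics/side13c.png",215,190,345,300,6)
crop("pics/scene13.png","pics/scene13c.png",280,180,410,290,6)
```

```text
[ 13.72030534  -4.55415377 205.52605212] [-0.78719947  2.77793016  5.99380586] 22.71480954198525
```

View pics/scene13c.png

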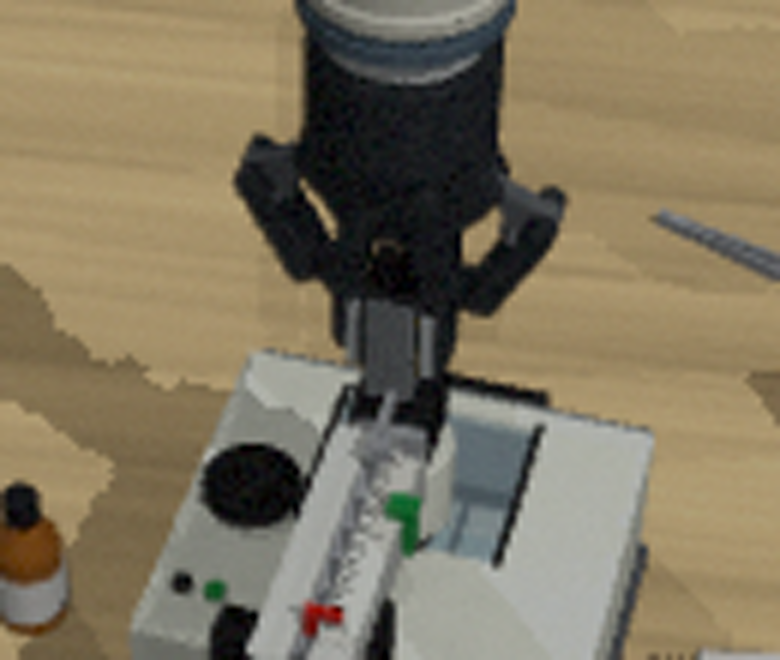

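View pics/side13c.png

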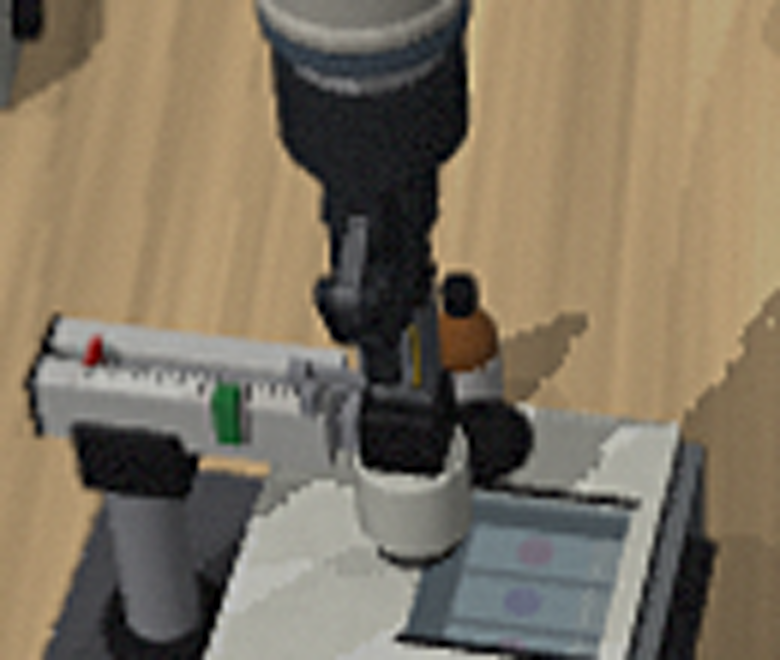

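View pics/wrist13.png

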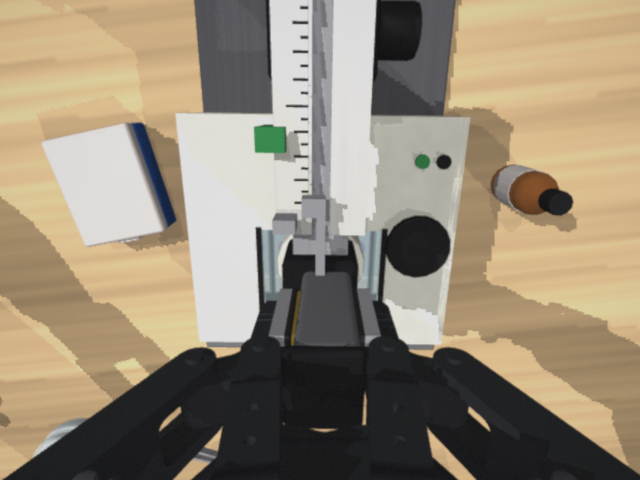

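Emit:
{"method": "carry_out", "body": {
  "rows": "0 -0.1 0 0 0; 0 -0.2 0 0 0; 0 -0.3 0 0 0; 0 -0.3 0 0 0; 0 -0.3 0 0 0; 0 -0.3 0 0 0; 0 -0.3 0 0 0; 0 -0.15 0 0 0; 0 -0.05 0 0 0; 0 0 0 0 0; 0 0 0 0 0"
}}

```text
clock: 20.58
eef_pos: [569.8, 99.9, 205.5]
tcp_rot: [-3.139, -0.003, -0.118]
contact_force: [4.6, 5.8, 2.1]
opening: 0.272
```

Run:
```python
from fit import *
import json
s_=r.sense();W=r.get_calibration("wrist");print(st(s_["eef_pos"]),s_["contact_force"],s_["opening"]*85)
for n in ("side","scene","wrist"): cv2.imwrite(f"pics/{n}14.png",r.grab_frame(n))
json.dump({k:np.array(v).tolist() for k,v in W.items()},open("W14.json","w"))
crop("pics/side14.png","pics/side14c.png",215,235,305,275,8)
crop("pics/scene14.png","pics/scene14c.png",310,230,370,290,9)
```

```text
[-45.24340246  -3.79365862 205.51391853] [4.61257391 5.81858137 2.11902067] 23.125972107507014
```

View pics/side14c.png

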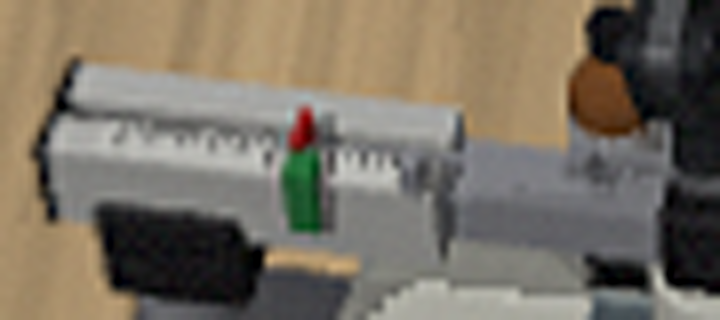

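View pics/scene14c.png

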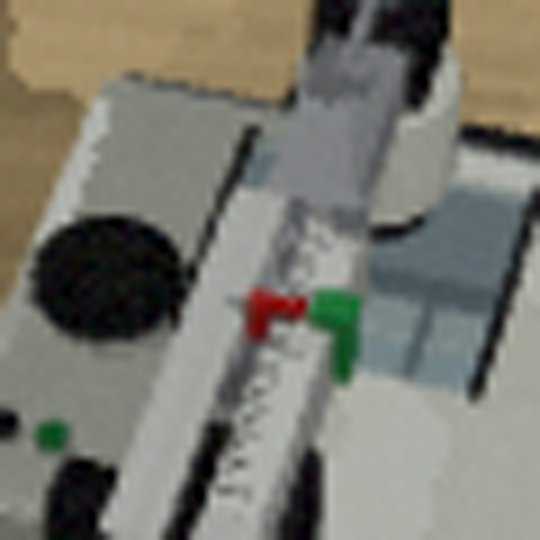

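View pics/wrist14.png

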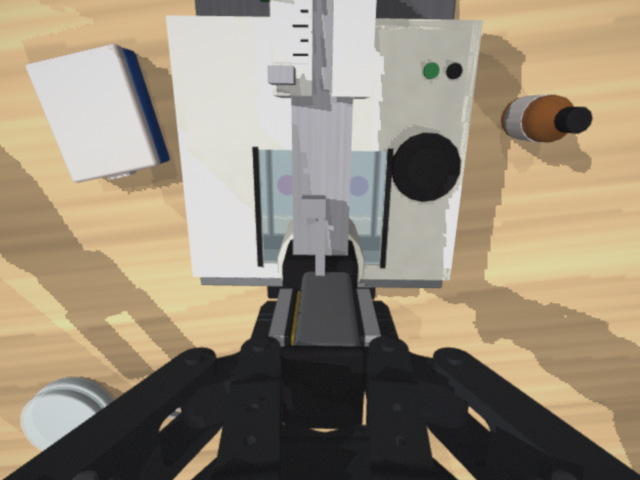

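Run:
```python
from fit import *
a=cv2.imread("pics/side8.png"); b=cv2.imread("pics/side14.png")
def red(im): 
    i=im.astype(float); w=np.clip(i[:,:,2]-1.0*np.maximum(i[:,:,0],i[:,:,1])-25,0,None); w[:235]=0; w[275:]=0; w[:,:215]=0; w[:,275:]=0
    ys,xs=np.mgrid[:480,:640]; return (w*xs).sum()/w.sum(),(w*ys).sum()/w.sum(),w.sum()
def green(im):
    i=im.astype(float); w=np.clip(i[:,:,1]-1.0*np.maximum(i[:,:,0],i[:,:,2])-20,0,None); w[:235]=0; w[275:]=0; w[:,:215]=0; w[:,275:]=0
    ys,xs=np.mgrid[:480,:640]; return (w*xs).sum()/w.sum(),(w*ys).sum()/w.sum(),w.sum()
for im in (a,b):
    R_,G=red(im),green(im); print(R_,G, st(onz(S,*R_[:2],199)),st(onz(S,*G[:2],192)))
c=cv2.imread("pics/scene0.png");d=cv2.imread("pics/scene14.png")
def mask(im,k,x0,x1,y0,y1):
    i=im.astype(float); o=[q for q in range(3) if q!=k]; w=np.clip(i[:,:,k]-np.maximum(i[:,:,o[0]],i[:,:,o[1]])-25,0,None); m=np.zeros_like(w); m[y0:y1,x0:x1]=1; w*=m
    ys,xs=np.mgrid[:480,:640]; return (w*xs).sum()/w.sum(),(w*ys).sum()/w.sum()
for im in (c,d):
    q=mask(im,2,325,352,255,288);g=mask(im,1,340,352,255,275); print(q,g,st(onz(C,*q,199)),st(onz(C,*g,195)))
```

```text
(np.float64(237.6079460269865), np.float64(247.95577211394303), np.float64(1334.0)) (np.float64(252.292766934558), np.float64(258.0780711825488), np.float64(871.0)) [125.63250251  -1.84180178 199.        ] [ 81.77537029  20.91100102 192.        ]
(np.float64(249.0440251572327), np.float64(249.36827393431167), np.float64(1431.0)) (np.float64(252.29954954954954), np.float64(257.9684684684685), np.float64(888.0)) [ 95.21582847  -1.31131949 199.        ] [ 81.85216621  20.5350749  192.        ]
(np.float64(332.9832887700535), np.float64(282.1316844919786)) (np.float64(347.09115646258505), np.float64(265.08027210884353)) [148.6300842    0.21188426 199.        ] [ 85.72794994  18.07655542 195.        ]
(np.float64(339.7425952045134), np.float64(263.827221438646)) (np.float64(347.0209973753281), np.float64(265.0564304461942)) [ 90.07609104   0.82670269 199.        ] [ 85.70045879  17.89502368 195.        ]
```

```bash
cat > chk.py <<'E'
from fit import *
import sys
def mask(im,k,x0,x1,y0,y1,th):
    i=im.astype(float); o=[q for q in range(3) if q!=k]; w=np.clip(i[:,:,k]-np.maximum(i[:,:,o[0]],i[:,:,o[1]])-th,0,None); m=np.zeros_like(w); m[y0:y1,x0:x1]=1; w*=m
    ys,xs=np.mgrid[:480,:640]; return (w*xs).sum()/w.sum(),(w*ys).sum()/w.sum()
def side(f):
    q=mask(cv2.imread(f),2,222,265,240,258,60); return st(onz(S,*q,199))[0],q
def scene(f):
    q=mask(cv2.imread(f),2,325,352,255,288,40); return st(onz(C,*q,199))[0],q
if __name__=="__main__":
    n=sys.argv[1]
    print("side",side("pics/side8.png")[0]-side(f"pics/side{n}.png")[0],"scene",scene("pics/scene0.png")[0]-scene(f"pics/scene{n}.png")[0])
E
python3 chk.py 14
```

```text
side 58.51754581088694 scene 58.7643871504408
```

Emit:
{"method": "carry_out", "body": {
  "rows": "0 -0.13 0 0 0; 0 0 0 0 0; 0 0 0 0 0"
}}

```text
clock: 21.1
eef_pos: [566.0, 100.4, 205.5]
tcp_rot: [-3.139, -0.003, -0.118]
contact_force: [4.9, 7.6, 2.8]
opening: 0.268
```

```bash
python3 - <<'E'
from fit import *
s_=r.sense();print(st(s_["eef_pos"]),s_["contact_force"],s_["opening"]*85)
for n in ("side","scene"): cv2.imwrite(f"pics/{n}15.png",r.grab_frame(n))
crop("pics/side15.png","pics/side15c.png",235,235,275,270,18)
crop("pics/scene15.png","pics/scene15c.png",325,250,360,280,18)
E
python3 chk.py 15
```

```text
[-49.1183585   -3.76483892 205.53720213] [4.89264496 7.6377831  2.8242093 ] 22.757154935702022
side 62.229136564302635 scene 62.27406229751371
```

View pics/side15c.png

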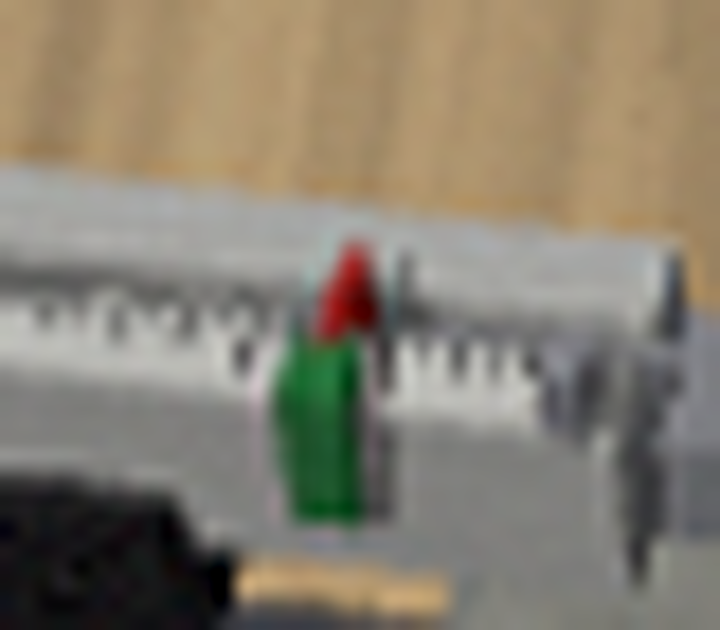

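View pics/scene15c.png

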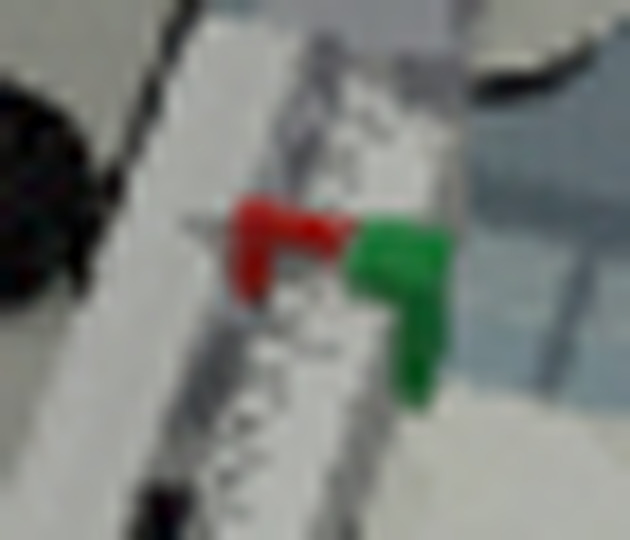

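```bash
python3 - <<'E'
from fit import *
cv2.imwrite("pics/wrist15.png",r.grab_frame("wrist"))
a=cv2.imread("pics/wrist13.png",0).astype(np.float32)
for n in ("14","15"):
    b=cv2.imread(f"pics/wrist{n}.png",0).astype(np.float32)
    for (x0,y0,x1,y1) in ((295,262,362,352),(255,290,290,345)):
        A=cv2.resize(a[y0:y1,x0:x1],None,fx=8,fy=8,interpolation=cv2.INTER_CUBIC);p=5
        B=cv2.resize(b[y0-p:y1+p,x0-p:x1+p],None,fx=8,fy=8,interpolation=cv2.INTER_CUBIC)
        m=cv2.matchTemplate(B,A,cv2.TM_CCOEFF_NORMED);_,v,_,l=cv2.minMaxLoc(m); print(n,v,(l[0]/8-p,l[1]/8-p))
# expected marker/pointer geometry
c=lambda X:((proj(S,wd(X))[0]-[235,235])*18).round(); k=lambda X:((proj(C,wd(X))[0]-[325,250])*18).round()
for x in (81.3,82.3,83.3): print(x,c([x,10.5,196]),c([x,3,199]),k([x,10.5,196]),k([x,3,199]))
E
python3 - <<'E'
E
```

```text
14 0.97430419921875 (0.0, -0.25)
14 0.7390748858451843 (-0.25, 1.25)
15 0.9394323229789734 (0.0, -0.25)
15 0.7546756863594055 (-0.5, 2.25)
81.3 [330. 343.] [341. 291.] [351. 231.] [298. 205.]
82.3 [323. 342.] [334. 290.] [349. 236.] [296. 210.]
83.3 [316. 342.] [327. 289.] [348. 242.] [294. 216.]
```

Run:
```python
from chk import *
for n in ("8","11","13","14","15"):
    print(n,side(f"pics/side{n}.png"))
for n in ("0","2","3","11","13","14","15"): print(n,scene(f"pics/scene{n}.png"))
crop("pics/side13.png","pics/side13h.png",220,235,260,270,18)
```

```text
8 (np.float64(144.51029070695185), (np.float64(230.11272727272728), np.float64(248.25454545454545)))
11 (np.float64(144.4397078071565), (np.float64(230.14137931034483), np.float64(248.25172413793103)))
13 (np.float64(144.57747496727825), (np.float64(230.09642857142856), np.float64(248.22857142857143)))
14 (np.float64(85.9927448960649), (np.float64(252.25872093023256), np.float64(250.5872093023256)))
15 (np.float64(82.28115414264921), (np.float64(253.59744408945687), np.float64(250.96166134185304)))
0 (np.float64(148.35656252607473), (np.float64(333.07497741644084), np.float64(282.0560072267389)))
2 (np.float64(148.41915279907792), (np.float64(333.06478102189783), np.float64(282.0757299270073)))
3 (np.float64(148.39711877392844), (np.float64(333.02707581227435), np.float64(282.05956678700363)))
11 (np.float64(148.38074279069124), (np.float64(333.09025915996426), np.float64(282.0679177837355)))
13 (np.float64(148.33795748324434), (np.float64(333.02598566308245), np.float64(282.0385304659498)))
14 (np.float64(89.59217537563393), (np.float64(339.8759689922481), np.float64(263.6986434108527)))
15 (np.float64(86.08250022856102), (np.float64(340.03586497890296), np.float64(262.5970464135021)))
```

View pics/side13h.png

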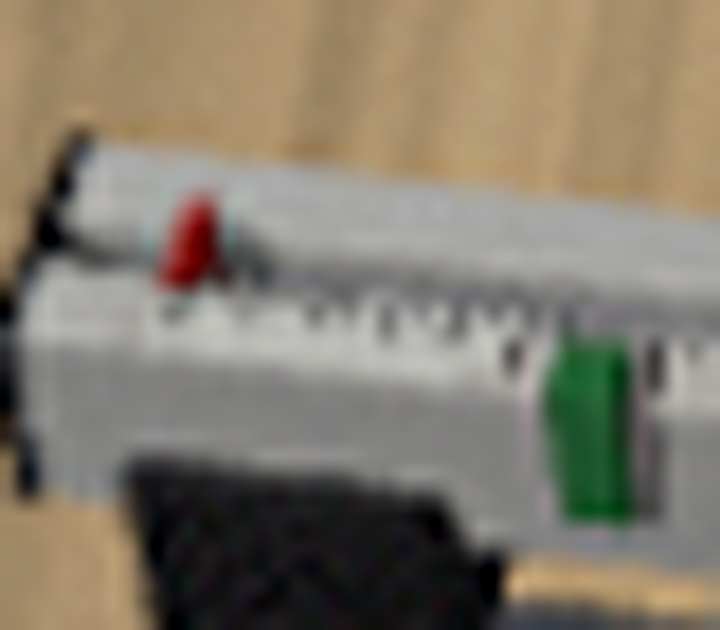

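Emit:
{"method": "carry_out", "body": {
  "rows": "0 -0.01 0 0 0; 0 0 0 0 0; 0 0 0 0 0; 0 0 0 0 0"
}}

```text
clock: 21.75
eef_pos: [566.0, 100.4, 205.5]
tcp_rot: [-3.139, -0.004, -0.118]
contact_force: [6.5, 6.2, 0.5]
opening: 0.266
```

```bash
python3 - <<'E'
from fit import *
s_=r.sense();print(st(s_["eef_pos"]),s_["contact_force"],s_["opening"]*85)
for n in ("side","scene"): cv2.imwrite(f"pics/{n}16.png",r.grab_frame(n))
E
python3 chk.py 16
```

```text
[-49.1462734   -3.74405989 205.49072306] [6.52933325 6.24882114 0.52027508] 22.6188745434535
side 62.21522977614276 scene 62.3140910121967
```

View pics/side16.png

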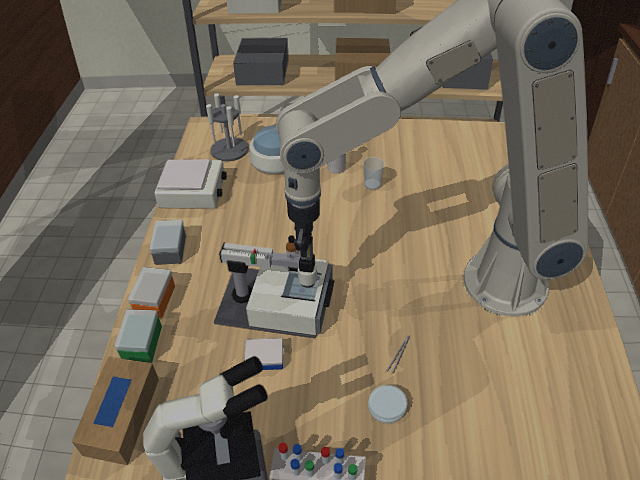

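Emit:
{"method": "carry_out", "body": {
  "rows": "0 -0.02 0 0 0; 0 0 0 0 0; 0 0 0 0 0; 0 0 0 0 0"
}}

```text
clock: 22.35
eef_pos: [565.4, 100.5, 205.5]
tcp_rot: [-3.139, -0.004, -0.118]
contact_force: [6.5, 7.1, 1.2]
opening: 0.272
```

```bash
python3 - <<'E'
from fit import *
s_=r.sense();print(st(s_["eef_pos"]),s_["contact_force"],s_["opening"]*85)
for n in ("side","scene"): cv2.imwrite(f"pics/{n}17.png",r.grab_frame(n))
E
python3 chk.py 17
```

```text
[-49.72556484  -3.73283896 205.54097312] [6.49601207 7.08368602 1.16680898] 23.111434836108366
side 62.857394181904 scene 63.072765057038964
```

Run:
```python
from rig import r
print(r.sign_off())
```

```text
the job is handed in; nothing more can be done
None
```

The job is handed in at about 22 s. The drawer is shut, the boom is drawn out to the green marker, and the gripper still holds the button squeezed in.

- **Drawer:** It stopped hard at about 26 N of push, and the side picture shows its front flush with the light box. My first push went wrong: the fingertips passed over the finger lip and dragged the drawer only part of the way. The cameras showed the tips about 20 mm farther back along the tool than the text says. I allowed for that, turned the gripper and pushed again, and used the same correction for the grasp.
- **Button and grip:** The jaws closed to about 23 mm at 35 N, which fits the 24 mm expected with the button in. The boom came away from home freely.
- **Boom position:** I put the marker at about 62.7 mm (±0.3), from two wrist views read against the scale lines. My last readings of the boom disagree a little, and their average is about 0.4 mm past the mark:

| Check | Boom reading |
|---|---|
| Side camera | 62.9 mm |
| Scene camera | 63.1 mm |
| Tool travel | 63.4 mm |

- **Other things:** The marker stayed put in the camera checks. In the pictures the bystanders looked undisturbed, though I did not measure each one. About 7 N of sideways force remained on the tool at the end.

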